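# Set the seed sampler: pan to the stop, shutter to the mark

### The arm

A 6-joint arm with a two-finger parallel gripper is mounted at the origin on a cart in front of the work surface, level with it; the furniture and walls round the work are solid. World frame = base frame: x ahead of the robot, y to its left, z up, the work surface at z = 0. Lengths are in m, angles in degrees, forces in N, time in s.
With the tool pointing down it reaches from about 0.25 to 0.8 m from the base axis. Payload 8.5 kg.
Tool frame: the origin (TCP) lies on the centre line of the jaws, within the pads' length; the fingertips stand 17 mm ahead of it and the grasp point (between the pads) lies 2 mm behind it; x points along the fingers, y is the direction in which the jaws open and shut, and the axes are right-handed (so a half turn about x gives the same grasp; the last joint's range is limited). The gripper opens to 85 mm and grips with 20 to 120 N. Pads are 22 mm wide; open, the fingers measure 114 mm over their backs; the gripper's body (76 mm by 85 mm) begins 54 mm behind the grasp point. The pads swing forward as they close: fully open they stand 13 mm farther back than shut.
Start: joints at [-74.656, 13.648, -0.773, 75.585, 0, 90], TCP at [0.139, -0.506, 0.248] pointing down, gripper open.
Joint ranges: [-152.45, 152.45], [-59.26, 108.67], [-65.41, 83.53], [-104.44, 129.93], [-82.83, 76.93], [-180, 180]. Speed limits (degrees/s): [127.2, 127.2, 159.86, 180, 180, 180].

### API

Orientations are given as a 3x3 rotation matrix whose columns are the frame's x, y, z axes.
In Python, from plant import bot gives the robot as it stands.
- The arm moves only by the shell command python3 -m pendant 'ROWS' [OPENING]. ROWS is JSON, a list of rows, each an object with "slide": the shift along the tool's x, y, z in units of 120 mm (1.0 is 120 mm), a list of three; "spin": the turn about the tool's x in units of 60 degrees (1.0 is 60 degrees). In form: [{"slide": [dx, dy, dz], "spin": spin}, ...]. A call has 1 to 12 rows; each row is the pose to reach, as a shift and turn from the pose commanded when the call began, along the tool's axes at that moment; what a row does not reach only later rows make up. A row lasts 1/8 s, in which the tool goes at most 62.5 mm and 10.7 degrees, less where a joint would pass 70% of its speed; a pose out of reach is approached as far as the arm can. A call with a number of a shift or a turn outside -1 to 1 is refused whole. A call with a gripper value outside its range is refused whole. OPENING is the gripper's target within -1 to 1 (fully open at 1, half-way at 0, shut at -1), set as the call begins (- or left out, the last holds). The fingers move at their own pace and stop on an object; the grip force is fixed at half the most. Time passes only in rows, so rows that repeat a pose let the fingers close. It gives the time, the measured TCP pose, the force and the opening at its end, in the units of the state.
- bot.get_state(): the state, without advancing time (a new reading comes with each control period).
- bot.capture(name): name is "side" or "top" or "wrist"; returns a dict with "frame" (480x640x3 uint8, red, green, blue), "depth" (480x640 float32, m along the optical axis (not along the pixel's ray), 0 where there is no reading), "K" (3x3 intrinsics, pixels), "R" (3x3) and "t" (3): a world point X has camera coordinates R X + t; the wrist camera has in their place "tool_from_camera" (4x4, takes a point from camera to tool coordinates, whose origin is the TCP and whose axes are the tool frame's). Camera axes: x right, y down, z forward; pixel columns grow to the right and rows downward; lengths in m; the calibration is good to about 2 mm. A picture is of the moment at which its call begins: read the wrist's pose just before it.
- bot.job_done(): hands the job in, once; it reports no verdict.
Trained networks look in a picture, given as the dict that the camera call returned (one of the last four; its "shot" number tells which), for a name from the list of things; names that differ only in an ending like _2 or _b are one class to them, and where a whole thing is asked for, a point or a joint stands for the part that bears it (a point fixed in the world has none). Each returns a list of dicts, best first, with "p" (0 to 1); they miss things now and then, are a little off and sometimes report something else, mostly with a low value. They report only what shows in the picture. A call takes as long as a camera call. They do not tell look-alikes from the thing itself.
- bot.look_for(label, picture): "box" ([left, top, width, height] in pixels, round what is visible of it).
- bot.regions_of(label, picture): "region" (480x640 bool, what is visible of it) and "box" ([left, top, width, height] in pixels, round what is visible of it).
- bot.tip_of(label, picture): "point" ([column, row] in pixels: a listed point, or the origin of a listed thing).
The state is a dict: "t": time; "joints": joint angles; "qd": joint speeds; "tau": joint torques, N m; "tool_pos": TCP position; "ee_rot": TCP orientation; "ft_force": force on the tool from outside, world axes, zero at the start; "torque": the same for the moment, N m; "opening": finger opening in m.
Only numpy, scipy, OpenCV 4.12 (cv2) and the standard library are available. Lean on these libraries where they do the work, as an engineer would, in place of code of your own. Each camera call takes 0.05 s, during which the arm holds its last target.

### The job

The sample pan stands on edge in the drying rack, its open side away from you: draw it out, lay it flat on the worktop with the open side up and let go, then take it again and set it on the upper end of the roller track, so that it rolls under the hopper to the stop. Only then, with the pan in place, pull the stiff shutter of the hopper open until its pointer stands at the long mark of the scale (40 mm open). Leave the other things on the bench where they are.

Things in the scene. Friction and masses are not known exactly. Their poses are not given: they have to be found in the camera images.
- pan: Shallow open aluminium sample pan, 56 (x) by 120 (y) by 22 mm (z), about 0.2 kg; walls 2.5 mm, 8 mm inward lips along the long sides. Origin: centre of its underside; z points out of the open side, y along its length. At the start it stands in the rack on its +x long side, x down, z along the rack's +x; leaning over 25 degrees it tips flat by itself.
- rack: Fixed drying rack: white base plate 116 (x) by 112 (y) by 6 mm with four low wire hoops along y, tops 28 mm above the worktop, that make three slots. The pan stands in the middle slot (4 mm of play) on the 6 mm plate, its upper edge 62 mm above the worktop. Origin: centre of the plate's underside; x across the slots, away from the robot.
- sampler: Fixed bench seed sampler. Origin on the worktop under the hopper's axis; -x is its front (shutter side), z up. The roller track (75 mm wide, axis x = 0) falls 8 degrees towards +y: upper end at y = -0.33, rubber-faced stop at y = +0.06. Hopper: cone up to 153 mm wide, z 0.11 to 0.25. Its underside leaves 8 mm over the pan. Guide strips 14 mm high from y = -0.19 on (mouth flared to 78), 60 mm apart.
- load (a point): Middle of the loading place on the upper end of the track, on the roller tops (about 90 mm above the worktop): where the pan's origin goes, pan length along the sampler's y. No guide strips here; the side profiles stay 4 mm below the roller tops, so fingers may reach down beside a pan to just above the rollers. Rollers spin freely and are slippery: let go, the pan rolls off towards the sampler's +y by itself, in 2 to 3 s.
- seat (a point): Where the pan's origin is when the pan stands against the stop, centred under the hopper: on the roller tops, 55 mm above the worktop. The pan is then tilted 8 degrees with the track.
- pull_lip (a point): Grip point of the shutter's pull: an upright steel lip 60 mm wide (sampler's y) and 8 mm thick (12 mm at its rolled upper edge), standing 44 mm above the blade in front of the hopper; the point lies 18 mm below its top and 26 mm above the blade. Moves with the shutter. Clear above; behind it 100 mm to the hopper's cone, 70 to its wide rim; a finger fits there over the blade, between the rails (68 mm apart).
- pointer (a point): Tip of the black pointer on the shutter blade, over the right-hand guide rail; moves with the shutter.
- long_mark (a point): The long black mark on the right-hand guide rail: the fifth of seven marks 10 mm apart, 40 mm in front of the first (shut).
- shutter (a joint): Opening of the hopper's slide shutter in m: 0 shut, grows as the lip is pulled to the sampler's -x, 0.075 at most; the long mark is 0.040. Stiff: takes about 15 N to slide either way, stays where it is left. Stands between 0 and 0.010 at the start.
- dish: Bystander: petri dish, 94 mm across, 15 mm high, lying on the worktop; origin: centre of its underside.
- specimen_jar: Bystander: clear specimen jar with black cap, 56 mm across, 88 mm high; origin: centre of its underside.
- flask: Bystander: round flask with cotton plug, 72 mm across, 137 mm high; origin: centre of its underside.
Things that resemble listed ones, but are neither listed nor needed, are in the scene too. What is shaped like the pan but blue or brown is not meant.

How it is judged:
By the outcome, as a careful person would: the job done as asked, in the order asked, and still so for the second after the job is handed in, with the robot touching nothing.
It also fails if it takes over 67 s, if anything falls off the work surface, if the arm or the gripper's body presses on something with over 40 N, if the wrist force passes 120 N, or if a joint passes its speed limit or range.

## Working session

There is one attempt and no reset: what is moved stays moved. The work goes in short steps, Python scripts to look and compute and a shell command to move; the robot and the scene stay as the last step left them, time stands still between calls to the robot, and variables do not carry over. Pictures are saved under pics/ and viewed, and the job is handed in when it is done.

```bash
ls; mkdir -p pics
cat > h.py <<'E'
import numpy as np, cv2
from plant import bot
def save(c,n): cv2.imwrite(f'pics/{n}.png',c['frame'][:,:,::-1])
def w2p(c,X):
    q=c['R']@np.asarray(X)+c['t']; p=c['K']@q; return p[:2]/p[2]
def cam2w(c,q,st=None):
    if 'R' in c: return c['R'].T@(q-c['t'])
    T=c['tool_from_camera']; return st['tool_pos']+np.array(st['ee_rot'])@(T[:3,:3]@q+T[:3,3])
def px(c,u,v,st=None,d=None):
    if d is None: d=c['depth'][int(round(v)),int(round(u))]
    return cam2w(c,np.linalg.inv(c['K'])@np.array([u,v,1.])*d,st)
def pxz(c,u,v,z,st=None):
    a=cam2w(c,np.zeros(3),st); b=px(c,u,v,st,1.)
    return a+(b-a)*(z-a[2])/(b[2]-a[2])
E
python3 - <<'E'
from h import *
s=bot.get_state(); print(s)
for n in ['side','top','wrist']:
    c=bot.capture(n); save(c,n+'0'); 
    for l in ['pan','rack','sampler','pull_lip','pointer','long_mark','load','seat','dish','specimen_jar','flask']:
        try:
            b=bot.tip_of(l,c); 
            for r in b[:2]:
                u,v=r['point']; print(n,l,round(r['p'],2),np.round(r['point'],1), np.round(px(c,u,v,s),3))
        except Exception as e: print(n,l,e)
E
```

```text
pics
{'t': 0.0, 'joints': array([-7.46563926e+01,  1.36794368e+01, -8.14952961e-01,  7.55838581e+01,
        8.74427105e-04,  8.99993495e+01]), 'qd': array([-0.01334225,  0.08757171,  0.03524705, -0.06081139, -0.04335316,
        0.12373199]), 'tau': array([ 8.18072167e-04, -5.38773465e+01,  3.46436083e+01,  1.84398587e-02,
        8.50087054e-05,  2.38086457e-06]), 'tool_pos': array([ 0.13882453, -0.50592705,  0.24770504]), 'ee_rot': array([[-3.46651730e-04,  2.64617792e-01, -9.64353309e-01],
       [ 1.32104326e-03, -9.64352404e-01, -2.64618019e-01],
       [-9.99999067e-01, -1.36568273e-03, -1.52771226e-05]]), 'ft_force': array([-0.29663195, -0.47439702, -0.94277887]), 'torque': array([ 0.03593167, -0.02534073, -0.01071647]), 'opening': 0.08549071927142401}
side pan 0.84 [376.8 230.5] [ 0.445 -0.348  0.034]
side pan 0.81 [370.9 201.9] [ 0.55  -0.583  0.018]
side rack 0.89 [370.7 236.1] [ 0.453 -0.311  0.03 ]
side sampler 0.74 [242.1 311.4] [0.595 0.214 0.051]
side pull_lip 0.72 [374.8 232.5] [ 0.449 -0.341  0.029]
side pull_lip 0.62 [286.2 289.1] [0.486 0.186 0.135]
side pointer 0
[... 268 characters left out ...]
.44 [307.9 225.3] [ 0.678 -0.301  0.021]
side flask 0.91 [310.4 228.9] [ 0.679 -0.322 -0.004]
top pan 0.92 [508.1 236.7] [ 0.546 -0.578  0.014]
top pan 0.85 [366.1 303.6] [ 0.348 -0.177 -0.001]
top rack 0.94 [426.2 264.1] [ 0.46  -0.337  0.058]
top sampler 0.55 [250.5 200.4] [0.613 0.139 0.145]
top pull_lip 0.72 [235.7 248.2] [0.486 0.172 0.153]
top pointer 0.58 [253.  214.4] [0.581 0.136 0.116]
top long_mark 0.57 [253.1 225.5] [0.551 0.135 0.114]
top load 0.5 [248.6 192.9] [0.641 0.152 0.107]
top seat 0.83 [249.2 193.3] [0.64  0.15  0.107]
top dish 0.72 [162.1 272.1] [0.425 0.405 0.019]
top specimen_jar 0.75 [163.4 227.7] [0.546 0.391 0.07 ]
top flask 0.59 [424. 186.] [ 0.677 -0.33   0.065]
```

View pics/side0.png

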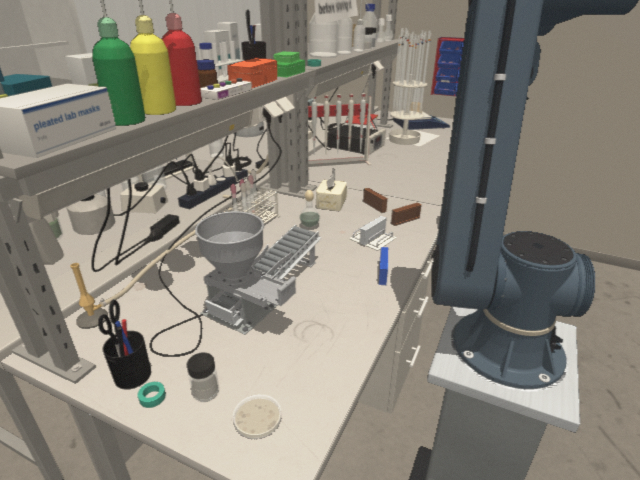

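View pics/top0.png

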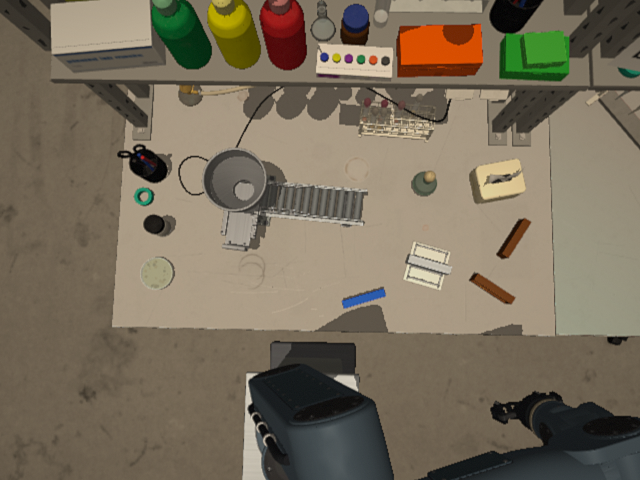

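View pics/wrist0.png

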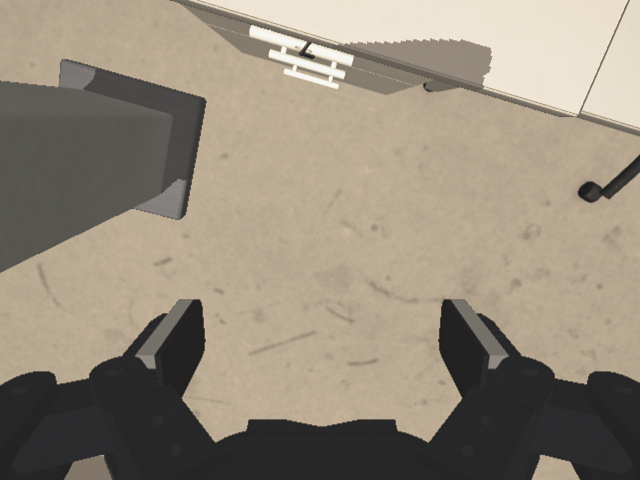

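The side view shows the aluminium pan standing in the rack at (370,235). The top view shows the rack at (428,265), the hopper at (237,180) and the track's upper end at (365,205). The blue and brown bars are the look-alikes. Next I measure these from depth.

Run:
```python
from h import *
c=bot.capture('top'); s=bot.capture('side')
for n,im,b in [('ztop',c,(390,230,80,70)),('zside',s,(330,205,80,60)),('zsam',c,(190,140,190,120)),('zsam2',s,(180,200,160,140))]:
    x,y,w,h=b; k=min(800/w,600/h); cv2.imwrite(f'pics/{n}.png',cv2.resize(im['frame'][y:y+h,x:x+w,::-1],None,fx=k,fy=k,interpolation=cv2.INTER_CUBIC))
# clouds
def cloud(c,b):
    x,y,w,h=b; v,u=np.mgrid[y:y+h,x:x+w]; d=c['depth'][v,u]; m=d>0
    q=np.linalg.inv(c['K'])@np.stack([u[m]*d[m],v[m]*d[m],d[m]]); return (c['R'].T@(q-c['t'][:,None])).T
P=cloud(c,(390,230,80,70)); np.save('Prack.npy',P)
t=P[(P[:,2]>.045)&(P[:,2]<.08)]; print('pantop',len(t),t.mean(0))
r=cv2.minAreaRect((t[:,:2]*1000).astype(np.float32)); print(r)
b=P[(P[:,2]>.003)&(P[:,2]<.04)]; print(cv2.minAreaRect((b[:,:2]*1000).astype(np.float32)),len(b))
f=P[abs(P[:,2])<.003]; print('floor',np.median(P[:,2]),np.percentile(P[:,2],[2,50,98]))
Q=cloud(s,(330,205,80,60)); t=Q[(Q[:,2]>.045)&(Q[:,2]<.08)]; print('side pantop',len(t),t.mean(0),cv2.minAreaRect((t[:,:2]*1000).astype(np.float32)))
# track
Q=cloud(c,(265,180,105,50)); t=Q[(Q[:,2]>.05)&(Q[:,2]<.12)]; print('track',len(t),cv2.minAreaRect((t[:,:2]*1000).astype(np.float32)))
A=np.c_[t[:,:2],np.ones(len(t))]; k=np.linalg.lstsq(A,t[:,2],rcond=None)[0]; print(k, np.degrees(np.arctan(np.hypot(*k[:2]))),np.degrees(np.arctan2(k[1],k[0])))
Q=cloud(c,(195,140,85,80)); t=Q[(Q[:,2]>.235)&(Q[:,2]<.27)]; print('rim',len(t),cv2.minEnclosingCircle((t[:,:2]*1000).astype(np.float32)),t[:,2].max())
print(-c['R'].T@c['t'],-s['R'].T@s['t'])
```

```text
pantop 383 [ 0.45885212 -0.34404668  0.060661  ]
((459.3063659667969, -345.13568115234375), (120.64710235595703, 22.758769989013672), 74.8010025024414)
((463.3211669921875, -356.5823669433594), (197.46157836914062, 228.3467559814453), 1.0984807014465332) 1567
floor 0.0010347275163919791 [-0.00625386  0.00103473  0.06284688]
side pantop 452 [ 0.41976293 -0.32020037  0.05663724] ((426.5200500488281, -327.91131591796875), (123.29621124267578, 414.88134765625), 6.313603401184082)
track 2766 ((626.236328125, -24.604019165039062), (280.1106872558594, 103.03997039794922), 84.40605163574219)
[ 0.04585773 -0.11505869  0.04531227] 7.060725296359058 -68.26977788712651
rim 604 ((645.295654296875, 164.253662109375), 79.27090454101562) 0.2579242940692489
[ 0.37405607 -0.08384945  1.44518917] [0.07278016 0.880342   0.73212265]
```

Run:
```python
import cv2
a=cv2.imread('pics/ztop.png');b=cv2.imread('pics/zside.png')
a=cv2.resize(a,(400,350));b=cv2.resize(b,(400,300));b=cv2.copyMakeBorder(b,0,50,0,0,0)
cv2.imwrite('pics/z1.png',cv2.hconcat([a,b]))
a=cv2.imread('pics/zsam.png');b=cv2.imread('pics/zsam2.png')
a=cv2.resize(a,(475,300));b=cv2.resize(b,(325,284));b=cv2.copyMakeBorder(b,0,16,0,0,0)
cv2.imwrite('pics/z2.png',cv2.hconcat([a,b]))
```

```text
(no output)
```

View pics/z1.png

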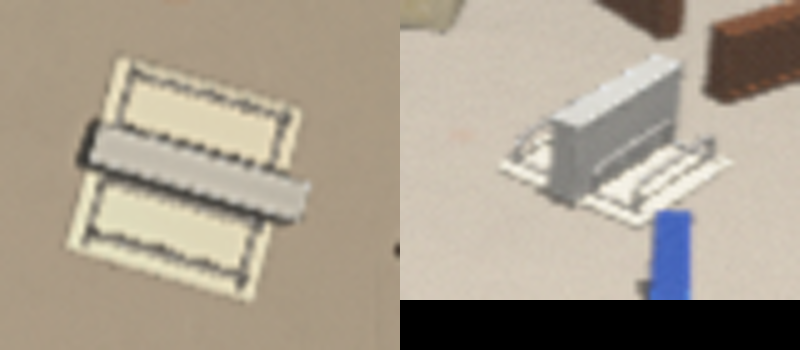

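View pics/z2.png

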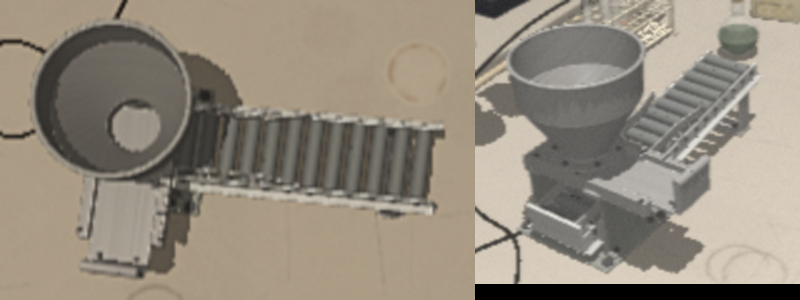

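The near face in the rack is plain, so the underside faces the robot and the pan must be tipped towards the robot. The pan is at about (0.459,-0.345), with its long axis 75° from x. I'll move over the rack.

```bash
python3 -m pendant '[{"slide":[0,-0.2,-0.5],"spin":0},{"slide":[0,-0.3,-1],"spin":0},{"slide":[0,-0.3,-1],"spin":0}]' 1; python3 -m pendant '[{"slide":[0,-0.15,-0.5],"spin":0},{"slide":[0,-0.3,-1],"spin":0}]'; python3 -m pendant '[{"slide":[0,0,-0.3],"spin":-0.17},{"slide":[0,0,-0.5],"spin":-0.34},{"slide":[0,0,-0.7],"spin":-0.51},{"slide":[0,0,-0.93],"spin":-0.68},{"slide":[0,0,-0.93],"spin":-0.85},{"slide":[0,0,-0.93],"spin":-0.99},{"slide":[0,0,-0.93],"spin":-0.99}]'
python3 - <<'E'
from h import *
s=bot.get_state(); c=bot.capture('wrist'); save(c,'w1'); print(s['tool_pos'],s['ee_rot'],s['joints'],c['tool_from_camera'],c['K'],s['opening'],s['ft_force'])
E
```

```text
t: 2.28
tool_pos: [0.2481, -0.4379, 0.2484]
ee_rot: [[0.001, 0.269, -0.963], [0.0, -0.963, -0.269], [-1.0, -0.0, -0.001]]
ft_force: [0.2, -0.6, 0.4]
opening: 0.0854
t: 2.52
tool_pos: [0.3516, -0.3734, 0.2484]
ee_rot: [[0.0, 0.262, -0.965], [-0.0, -0.965, -0.262], [-1.0, 0.0, 0.0]]
ft_force: [0.3, -0.9, 0.9]
opening: 0.0855
t: 3.4
tool_pos: [0.4583, -0.3445, 0.2482]
ee_rot: [[-0.0, 0.964, -0.265], [0.0, -0.265, -0.964], [-1.0, -0.0, 0.0]]
ft_force: [0.4, -0.9, -0.1]
opening: 0.0854
[ 0.45833838 -0.34446465  0.24816501] [[-3.12807179e-04  9.64357101e-01 -2.64604014e-01]
 [ 5.63687026e-05 -2.64604010e-01 -9.64357151e-01]
 [-9.99999949e-01 -3.16573225e-04  2.84104753e-05]] [-3.69225907e+01  1.84595881e+01  5.96872393e+00  7.75254041e+01
 -8.18473264e-03  6.84208353e+01] [[-1.46332020e-03 -2.81821629e-01  9.59465699e-01 -1.25528356e-01]
 [ 9.99998782e-01 -9.33480422e-04  1.25094983e-03 -1.16519471e-03]
 [ 5.43097728e-04  9.59466361e-01  2.81822652e-01 -7.14616428e-02]
 [ 0.00000000e+00  0.00000000e+00  0.00000000e+00  1.00000000e+00]] [[398.9645113    0.         321.45256261]
 [  0.         398.9645113  232.6525585 ]
 [  0.           0.           1.        ]] 0.08539193660063608 [ 0.42131944 -0.90583915 -0.10868789]
```

View pics/w1.png

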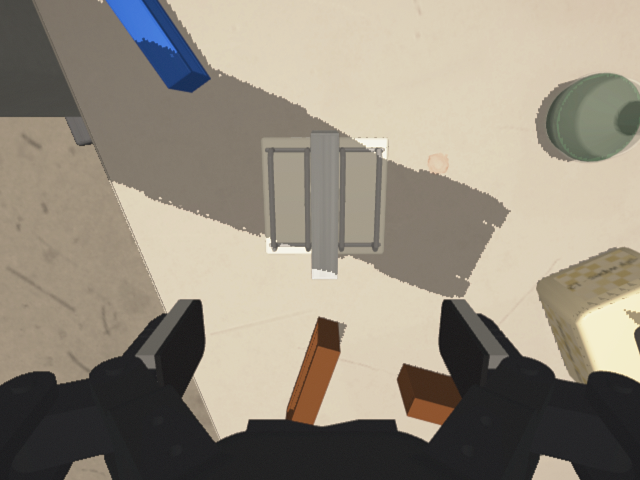

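The wrist view shows the rack at about (325,195). The pan's upper edge spans columns 311–338 and rows 131–278, well aligned with the jaws. Now I measure it.

Run:
```python
from h import *
s=bot.get_state(); c=bot.capture('wrist')
v,u=np.mgrid[110:300,250:400]; d=c['depth'][v,u]; m=d>0
q=np.linalg.inv(c['K'])@np.stack([u[m]*d[m],v[m]*d[m],d[m]]); T=c['tool_from_camera']
q=(T[:3,:3]@q+T[:3,3:]); P=(np.array(s['ee_rot'])@q).T+s['tool_pos']; q=q.T
t=(P[:,2]>.05)&(P[:,2]<.08); print(t.sum(),np.median(P[t],0))
r=cv2.minAreaRect((q[t][:,1:]*1000).astype(np.float32)); print('tool yz',r)
print('world',cv2.minAreaRect((P[t][:,:2]*1000).astype(np.float32)))
# far/near face: rough
for z in np.arange(.01,.065,.006):
    k=abs(P[:,2]-z)<.003
    print(round(z,3),k.sum(), np.round(np.percentile(q[k][:,1],[1,20,50,80,99])*1000,1) if k.any() else '')
```

```text
4019 [ 0.46083334 -0.34015127  0.06184345]
tool yz ((1.5454387664794922, 0.7248802185058594), (119.67611694335938, 22.007213592529297), 89.7662124633789)
world ((459.6078186035156, -345.4889221191406), (119.67625427246094, 22.007286071777344), 74.76051330566406)
0.01 1119 [-51.6 -32.7  22.5  40.3  56.4]
0.016 29 [-44.6 -43.2 -11.6  47.   48.4]
0.022 146 [-47.  -43.3 -11.4  47.   50.8]
0.028 2076 [-47.  -43.4  -1.   47.3  51. ]
0.034 22 [-8.4 -4.   2.7  7.9 11.2]
0.04 0 
0.046 0 
0.052 27 [-8.7 -4.8  1.3  7.4 11.2]
0.058 441 [-9.3 -5.4  0.5  7.4 12.4]
0.064 3551 [-9.2 -5.   1.4  8.2 12.2]
```

```bash
python3 -m pendant '[{"slide":[0.5,0.013,0.006],"spin":0},{"slide":[1,0.013,0.006],"spin":0}]'; python3 -m pendant '[{"slide":[0.3,0,0],"spin":0},{"slide":[0.5,0,0],"spin":0},{"slide":[0.63,0,0],"spin":0},{"slide":[0.63,0,0],"spin":0}]';  python3 -m pendant '[{"slide":[0,0,0],"spin":0},{"slide":[0,0,0],"spin":0},{"slide":[0,0,0],"spin":0},{"slide":[0,0,0],"spin":0},{"slide":[0,0,0],"spin":0},{"slide":[0,0,0],"spin":0}]' -1
```

```text
t: 3.75
tool_pos: [0.4603, -0.3457, 0.1276]
ee_rot: [[0.002, 0.964, -0.266], [-0.002, -0.266, -0.964], [-1.0, 0.002, 0.001]]
ft_force: [0.2, -0.1, 0.1]
opening: 0.0854
t: 4.25
tool_pos: [0.4595, -0.3448, 0.052]
ee_rot: [[-0.001, 0.964, -0.264], [0.001, -0.264, -0.964], [-1.0, -0.001, -0.001]]
ft_force: [0.0, -0.2, 1.0]
opening: 0.0852
t: 5.0
tool_pos: [0.4603, -0.3452, 0.0533]
ee_rot: [[0.001, 0.965, -0.263], [-0.001, -0.263, -0.965], [-1.0, 0.001, 0.0]]
ft_force: [-0.3, -0.4, 5.8]
opening: 0.0208
```

```bash
python3 -m pendant '[{"slide":[-0.15,0,0],"spin":0},{"slide":[-0.35,0,0],"spin":0},{"slide":[-0.7,0,0],"spin":0},{"slide":[-0.7,0,0],"spin":0}]'
python3 -m pendant '[{"slide":[0,-0.1,-0.3],"spin":0},{"slide":[0,-0.2,-0.65],"spin":0},{"slide":[0,-0.3,-1],"spin":0}]'
python3 -m pendant '[{"slide":[0,-0.05,-0.4],"spin":0},{"slide":[0,-0.12,-0.8],"spin":0},{"slide":[0,-0.12,-1],"spin":0},{"slide":[0,-0.12,-1],"spin":0}]'
python3 -m pendant '[{"slide":[0,0,-0.17],"spin":-0.163},{"slide":[0,0,-0.17],"spin":-0.163},{"slide":[0,0,-0.17],"spin":-0.163}]'
python3 - <<'E'
from h import *
s=bot.get_state();c=bot.capture('side'); save(c,'s2'); save(bot.capture('wrist'),'w2'); print(s['tool_pos'],s['ee_rot'],s['opening'])
x,y=w2p(c,s['tool_pos']).astype(int); print(x,y)
z=c['frame'][max(0,y-60):y+60,max(0,x-80):x+80,::-1]; cv2.imwrite('pics/s2z.png',cv2.resize(z,None,fx=4,fy=4,interpolation=cv2.INTER_CUBIC))
E
```

```text
t: 5.5
tool_pos: [0.4614, -0.346, 0.1395]
ee_rot: [[0.004, 0.965, -0.263], [-0.003, -0.263, -0.965], [-1.0, 0.005, 0.002]]
ft_force: [-0.9, -0.3, -2.0]
opening: 0.0207
t: 5.88
tool_pos: [0.456, -0.2184, 0.1355]
ee_rot: [[-0.002, 0.965, -0.264], [0.001, -0.264, -0.965], [-1.0, -0.002, -0.0]]
ft_force: [1.7, 0.4, -2.0]
opening: 0.021
t: 6.38
tool_pos: [0.4742, -0.0987, 0.1358]
ee_rot: [[-0.001, 0.965, -0.26], [0.0, -0.26, -0.965], [-1.0, -0.001, -0.0]]
ft_force: [-0.9, -1.2, -1.5]
opening: 0.0207
t: 6.75
tool_pos: [0.4795, -0.0814, 0.1363]
ee_rot: [[-0.001, 0.995, -0.099], [-0.0, -0.099, -0.995], [-1.0, -0.001, 0.0]]
ft_force: [-0.3, 0.1, -2.9]
opening: 0.0205
[ 0.47946886 -0.08135951  0.13628695] [[-8.81287854e-04  9.95115629e-01 -9.87122536e-02]
 [-1.94025880e-04 -9.87124602e-02 -9.95115979e-01]
 [-9.99999593e-01 -8.57830894e-04  2.80072278e-04]] 0.020510710784528874
335 237
```

View pics/s2z.png

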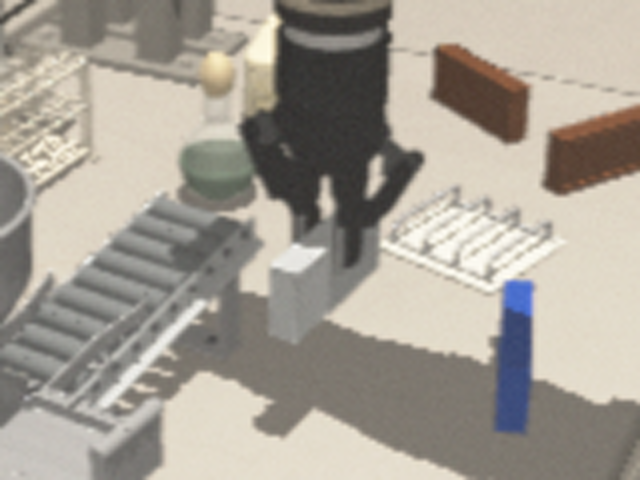

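View pics/w2.png

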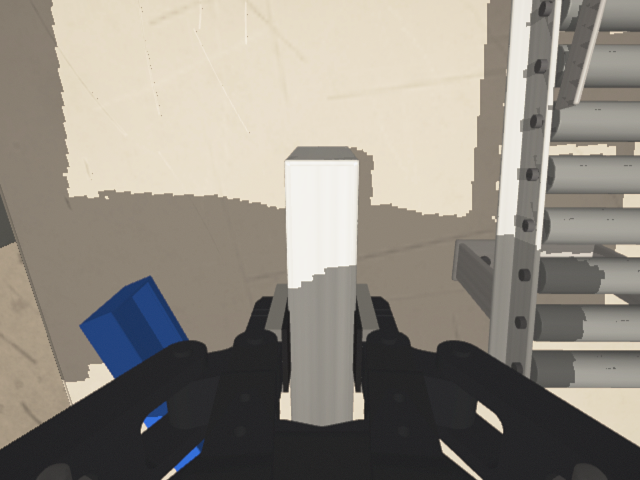

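```bash
python3 -m pendant '[{"slide":[0.2,0,-0.2],"spin":0},{"slide":[0.4,0,-0.35],"spin":0},{"slide":[0.6,0,-0.35],"spin":0},{"slide":[0.69,0,-0.35],"spin":0},{"slide":[0.72,0,-0.35],"spin":0},{"slide":[0.72,0,-0.35],"spin":0}]'
python3 -m pendant '[{"slide":[0.015,0,0],"spin":0},{"slide":[0.025,0,0],"spin":0},{"slide":[0.025,0,0],"spin":0}]'
```

```text
t: 7.6
tool_pos: [0.4842, -0.0391, 0.0507]
ee_rot: [[0.0, 0.995, -0.096], [0.0, -0.096, -0.995], [-1.0, 0.0, -0.0]]
ft_force: [0.2, 0.6, -2.0]
opening: 0.0209
t: 7.98
tool_pos: [0.4839, -0.0387, 0.0474]
ee_rot: [[0.0, 0.995, -0.095], [0.0, -0.095, -0.995], [-1.0, 0.0, -0.0]]
ft_force: [-0.6, 0.0, -1.3]
opening: 0.0209
```

```bash
python3 -m pendant '[{"slide":[0.01,0,0],"spin":0},{"slide":[0.01,0,0],"spin":0}]'
python3 -m pendant '[{"slide":[0,0,0],"spin":0},{"slide":[0,0,0],"spin":0},{"slide":[0,0,0],"spin":0},{"slide":[0,0,0],"spin":0},{"slide":[0,0,0],"spin":0},{"slide":[0,0,0],"spin":0}]' 1
python3 - <<'E'
from h import *
s=bot.get_state();c=bot.capture('side'); save(bot.capture('wrist'),'w3')
x,y=w2p(c,s['tool_pos']).astype(int)
z=c['frame'][max(0,y-60):y+60,max(0,x-80):x+80,::-1]; cv2.imwrite('pics/s3z.png',cv2.resize(z,None,fx=4,fy=4,interpolation=cv2.INTER_CUBIC))
E
```

```text
t: 8.22
tool_pos: [0.4841, -0.0387, 0.0473]
ee_rot: [[0.001, 0.995, -0.095], [-0.0, -0.095, -0.995], [-1.0, 0.001, -0.0]]
ft_force: [-3.4, -0.2, 13.5]
opening: 0.0208
t: 8.98
tool_pos: [0.4839, -0.0387, 0.0461]
ee_rot: [[-0.0, 0.995, -0.095], [0.0, -0.095, -0.995], [-1.0, -0.0, -0.0]]
ft_force: [0.3, 1.0, -0.9]
opening: 0.0855
```

View pics/s3z.png

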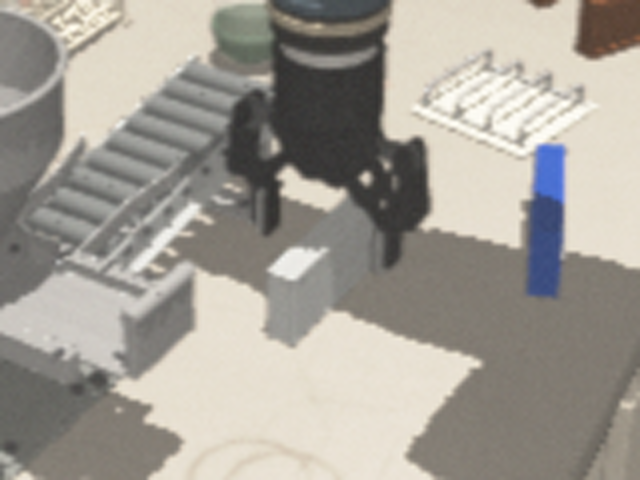

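View pics/w3.png

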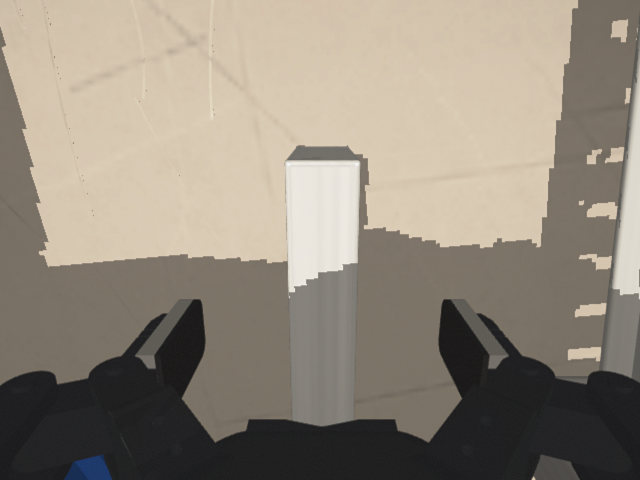

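The pan stands freely between the open fingers (columns 287–358). Now I tip it towards the robot with the far finger.

```bash
python3 -m pendant '[{"slide":[0,-0.1,0],"spin":0},{"slide":[0,-0.2,0],"spin":0},{"slide":[0,-0.24,0],"spin":0},{"slide":[0,-0.28,0],"spin":0},{"slide":[0,-0.32,0],"spin":0},{"slide":[0,-0.36,0],"spin":0},{"slide":[0,-0.4,0],"spin":0},{"slide":[0,-0.44,0],"spin":0},{"slide":[0,-0.44,0],"spin":0},{"slide":[0,-0.44,0],"spin":0}]'
python3 - <<'E'
from h import *
s=bot.get_state();c=bot.capture('side'); save(bot.capture('wrist'),'w4')
x,y=w2p(c,s['tool_pos']).astype(int)
z=c['frame'][max(0,y-60):y+60,max(0,x-80):x+80,::-1]; cv2.imwrite('pics/s4z.png',cv2.resize(z,None,fx=4,fy=4,interpolation=cv2.INTER_CUBIC))
E
```

```text
t: 10.32
tool_pos: [0.4315, -0.0337, 0.0462]
ee_rot: [[0.0, 0.995, -0.095], [0.0, -0.095, -0.995], [-1.0, 0.0, -0.0]]
ft_force: [0.0, -0.9, 0.6]
opening: 0.0857
```

View pics/s4z.png

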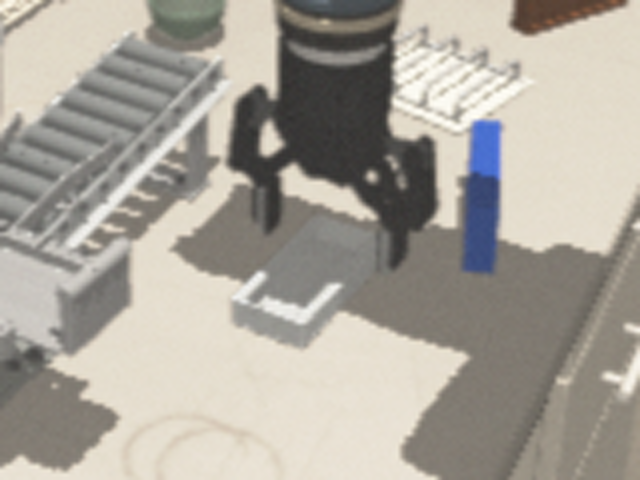

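View pics/w4.png

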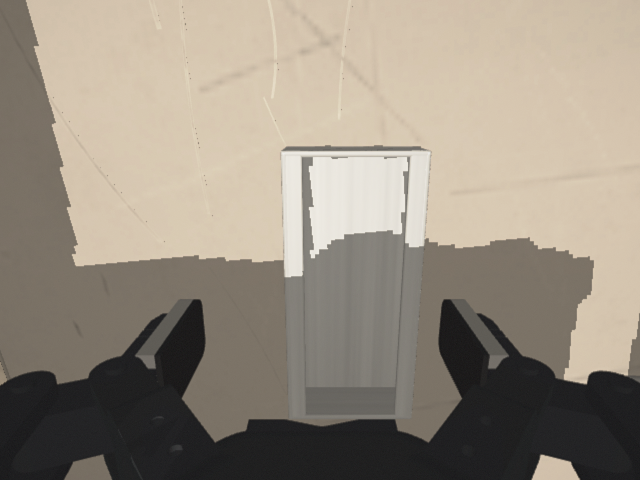

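The pan lies flat with its open side up and no finger touches it. I measure it, then go up and look at the track.

```bash
cat >> h.py <<'E'
def wcloud(c,s,b):
    x,y,w,h=b; v,u=np.mgrid[y:y+h,x:x+w]; d=c['depth'][v,u]; m=d>0
    q=np.linalg.inv(c['K'])@np.stack([u[m]*d[m],v[m]*d[m],d[m]]); T=c['tool_from_camera']
    q=(T[:3,:3]@q+T[:3,3:]); P=(np.array(s['ee_rot'])@q).T+s['tool_pos']; return q.T,P,np.stack([u[m],v[m]],1)
E
python3 - <<'E'
from h import *
s=bot.get_state(); c=bot.capture('wrist')
q,P,uv=wcloud(c,s,(215,120,220,295))
t=(P[:,2]>.016)&(P[:,2]<.028)
print(t.sum(),np.median(P[t,2])); r=cv2.minAreaRect((q[t][:,1:]*1000).astype(np.float32)); print('tool yz',r)
print('world',cv2.minAreaRect((P[t][:,:2]*1000).astype(np.float32)))
E
python3 -m pendant '[{"slide":[-0.3,0,0],"spin":0},{"slide":[-0.7,0,0],"spin":0},{"slide":[-1,0.1,0],"spin":0},{"slide":[-1,0.5,0.1],"spin":0},{"slide":[-1,1,0.2],"spin":0}]'
python3 -m pendant '[{"slide":[-0.3,0.3,0.05],"spin":0},{"slide":[-0.7,0.6,0.1],"spin":0},{"slide":[-0.7,0.6,0.1],"spin":0},{"slide":[-0.7,0.6,0.1],"spin":0}]'
python3 - <<'E'
from h import *
s=bot.get_state(); c=bot.capture('wrist'); save(c,'w5'); print(s['tool_pos'],s['joints'])
np.savez('trk.npz',depth=c['depth'],frame=c['frame'],K=c['K'],T=c['tool_from_camera'],R=s['ee_rot'],p=s['tool_pos'])
for l in ['load','seat','pointer','long_mark','pull_lip','sampler']:
    for r in bot.tip_of(l,c)[:2]:
        u,v=r['point']; print(l,r['p'],u,v,px(c,u,v,s))
E
```

```text
12140 0.02180481009786698
tool yz ((11.781427383422852, 0.057971954345703125), (119.11421203613281, 56.1739616394043), 89.95466613769531)
world ((443.2892150878906, -34.886173248291016), (119.11419677734375, 56.17396926879883), 84.56830596923828)
t: 11.1
tool_pos: [0.5498, -0.0694, 0.1673]
ee_rot: [[0.002, 0.995, -0.095], [-0.0, -0.095, -0.995], [-1.0, 0.002, -0.0]]
ft_force: [1.6, 0.0, 0.2]
opening: 0.0856
t: 11.6
tool_pos: [0.6185, -0.0878, 0.2491]
ee_rot: [[-0.002, 0.995, -0.095], [0.0, -0.095, -0.995], [-1.0, -0.002, -0.0]]
ft_force: [-0.5, 0.3, -0.1]
opening: 0.085
[ 0.61852262 -0.08777813  0.24909591] [-8.08014015e+00  2.37534994e+01  1.41693230e+01  8.05061974e+01
  6.25379873e-03  8.73982202e+01]
load 0.86 326.9 211.2 [ 0.62104963 -0.10529143 -0.00128571]
```

View pics/w5.png

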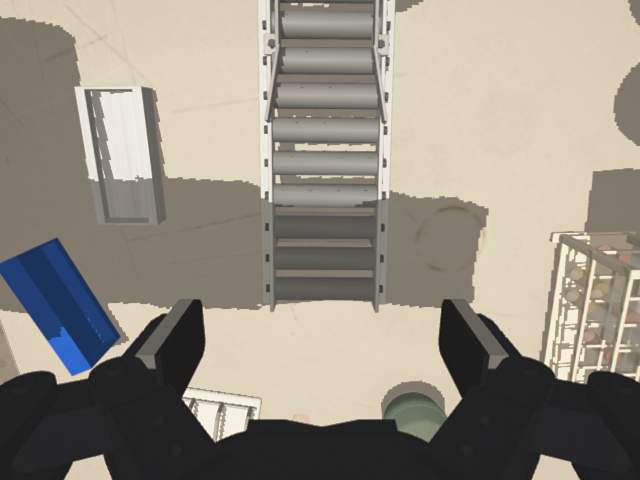

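The wrist view shows the track at columns 262–392, its upper end at row 305 and the guides' mouth at row 120. Next I fit its axis and rollers.

Run:
```python
import numpy as np,cv2
from h import wcloud
z=np.load('trk.npz'); c=dict(depth=z['depth'],K=z['K'],tool_from_camera=z['T']); s=dict(ee_rot=z['R'],tool_pos=z['p'])
q,P,uv=wcloud(c,s,(230,0,190,330))
t=(P[:,2]>.045)&(P[:,2]<.12)
qt,Pt,ut=q[t],P[t],uv[t]
# rows: outer left/right edges in tool frame
L=[]
for v in range(130,305,8):
    k=ut[:,1]==v
    if k.sum()<20: continue
    y=qt[k][:,1]; zz=qt[k][:,2]; a,b=y.min(),y.max(); L.append((np.median(zz),a,b))
L=np.array(L); 
for i in(1,2): 
    f=np.polyfit(L[:,0],L[:,i],1); print('edge',f,np.degrees(np.arctan(f[0])),np.abs(np.polyval(f,L[:,0])-L[:,i]).max())
m=(L[:,1]+L[:,2])/2; f=np.polyfit(L[:,0],m,1); print('axis',f,np.degrees(np.arctan(f[0])), 'w',np.median(L[:,2]-L[:,1]))
print('zmax tool (upper end)',np.percentile(qt[:,2],[99,99.9,100]))
# roller tops: within mid columns, height profile
k=(abs(qt[:,1]-.0)<.025); o=np.argsort(qt[k][:,2]); zz=qt[k][o,2]; hh=Pt[k][o,2]
for a in np.arange(-.16,.08,.01):
    j=(zz>a)&(zz<a+.01); 
    if j.any(): print(round(a,3), round(hh[j].max(),4), end='; ')
R=np.array(z['R']);p=z['p']
ez=np.percentile(qt[:,2],99.9)
ax=R[:,2]+R[:,1]*f[0]; ax/=np.linalg.norm(ax); print('\nupper end world',p+R@np.array([0,np.polyval(f,ez),ez]), '-y dir',ax, np.degrees(np.arctan2(-ax[1],-ax[0])))
```

```text
edge [-0.00561465 -0.04861143] -0.3216923145055446 0.0005082899043761802
edge [-0.00876736  0.05237741] -0.5023198835975302 0.0005695645120942366
axis [-0.007191    0.00188299] -0.41200712275616674 w 0.10091808560021534
zmax tool (upper end) [0.06521453 0.07483699 0.07685786]
-0.15 0.0686; -0.14 0.0742; -0.13 0.0725; -0.12 0.0775; -0.11 0.0772; -0.1 0.0786; -0.09 0.08; -0.08 0.0771; -0.07 0.0834; -0.06 0.0832; -0.05 0.0865; -0.04 0.0868; -0.03 0.0877; -0.02 0.0904; -0.01 0.0882; 0.0 0.0937; 0.01 0.0931; 0.02 0.0962; 0.03 0.097; 0.04 0.0966; 0.05 0.1; 0.06 0.099; 
upper end world [ 0.61271663 -0.16240168  0.24908028] -y dir [-1.02625524e-01 -9.94720048e-01 -1.69338029e-04] 84.10961993820094
```

```bash
python3 - <<'E'
import numpy as np,cv2
from h import wcloud
z=np.load('trk.npz'); c=dict(depth=z['depth'],K=z['K'],tool_from_camera=z['T']); s=dict(ee_rot=z['R'],tool_pos=z['p'])
q,P,uv=wcloud(c,s,(230,0,190,330))
R=z['R'];p=z['p']
pl=.0905-.1405*(q[:,2]*-1-0.0)
t=(abs(P[:,2]-pl)<.007)
for a in np.arange(-.06,.07,.01):
    k=t&(abs(q[:,2]-a)<.006); y=q[k][:,1]; print(round(a,2),k.sum(),np.round(np.percentile(y,[.5,99.5])*1000,1),round(np.percentile(y,[.5,99.5]).mean()*1000,2),np.round(np.percentile(P[k][:,2],90),4))
K=z['K'];d=np.linalg.inv(K)@np.array([326.9,211.2,1]);T=z['T'];o=T[:3,3];w=T[:3,:3]@d
o=p+R@o;w=R@w; print('load',o+w*(.09-o[2])/w[2], R.T@(o+w*(.09-o[2])/w[2]-p))
E
python3 -m pendant '[{"slide":[0,-0.4,-0.1],"spin":0},{"slide":[0.1,-0.8,-0.2],"spin":0},{"slide":[0.5,-1,-0.3],"spin":0}]'
python3 -m pendant '[{"slide":[0.2,-0.3,0],"spin":0},{"slide":[0.6,-0.495,0],"spin":0},{"slide":[0.9,-0.495,0],"spin":0},{"slide":[0.9,-0.495,0],"spin":0},{"slide":[0.9,-0.495,0],"spin":0}]'
python3 - <<'E'
from h import *
s=bot.get_state(); c=bot.capture('wrist'); save(c,'w6'); print(s['tool_pos'])
q,P,uv=wcloud(c,s,(215,120,220,295))
t=(P[:,2]>.016)&(P[:,2]<.028)
print(t.sum(),np.median(P[t,2]),cv2.minAreaRect((q[t][:,1:]*1000).astype(np.float32)))
E
```

```text
-0.06 1979 [-41.6  45.5] 1.91 0.082
-0.05 985 [-39.7  44. ] 2.14 0.0818
-0.04 1980 [-40.8  45.2] 2.23 0.0853
-0.03 949 [-39.2  43.6] 2.2 0.0847
-0.02 1594 [-41.3  45. ] 1.82 0.0885
-0.01 1356 [-42.   45.8] 1.89 0.0887
0.0 1090 [-39.9  43.6] 1.84 0.0908
0.01 1755 [-41.2  45.4] 2.09 0.092
0.02 800 [-39.6  43.2] 1.8 0.0908
0.03 1962 [-41.5  44.7] 1.61 0.0951
0.04 819 [-40.   43.5] 1.74 0.0951
0.05 1471 [-40.8  43.1] 1.18 0.098
0.06 1250 [-42.7  45. ] 1.15 0.0987
load [ 0.62186026 -0.08369879  0.09      ] [ 0.15909189  0.00318284 -0.00435061]
t: 12.32
tool_pos: [0.5024, -0.0402, 0.1917]
ee_rot: [[0.005, 0.995, -0.096], [-0.0, -0.096, -0.995], [-1.0, 0.005, -0.0]]
ft_force: [1.4, -0.2, 0.4]
opening: 0.0853
t: 12.95
tool_pos: [0.4448, -0.035, 0.0833]
ee_rot: [[0.001, 0.995, -0.095], [0.0, -0.095, -0.995], [-1.0, 0.001, -0.0]]
ft_force: [-0.2, -0.2, -0.6]
opening: 0.0856
[ 0.44479971 -0.03496038  0.0832646 ]
8518 0.021774332854932552 ((-1.6114082336425781, 0.5866050720214844), (120.11979675292969, 56.27799987792969), 89.9890365600586)
```

View pics/w6.png

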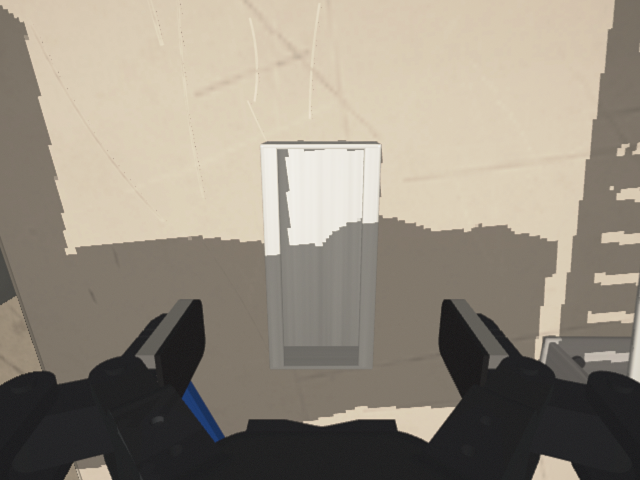

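```bash
python3 -m pendant '[{"slide":[0.2,-0.013,0.004],"spin":0},{"slide":[0.4,-0.013,0.004],"spin":0},{"slide":[0.5,-0.013,0.004],"spin":0},{"slide":[0.545,-0.013,0.004],"spin":0},{"slide":[0.545,-0.013,0.004],"spin":0}]'; python3 -m pendant '[{"slide":[0,0,0],"spin":0},{"slide":[0,0,0],"spin":0},{"slide":[0,0,0],"spin":0},{"slide":[0,0,0],"spin":0},{"slide":[0,0,0],"spin":0}]' -1
python3 -m pendant '[{"slide":[-0.15,0,0],"spin":0},{"slide":[-0.4,0,0],"spin":0},{"slide":[-0.8,0,0],"spin":0},{"slide":[-1,0,0],"spin":0},{"slide":[-1,0,0],"spin":0}]'
python3 - <<'E'
from h import *
s=bot.get_state(); c=bot.capture('wrist'); save(c,'w7'); c=bot.capture('side'); 
x,y=w2p(c,s['tool_pos']).astype(int)
z=c['frame'][max(0,y-60):y+60,max(0,x-80):x+80,::-1]; cv2.imwrite('pics/s7z.png',cv2.resize(z,None,fx=4,fy=4,interpolation=cv2.INTER_CUBIC))
E
```

```text
t: 13.62
tool_pos: [0.4427, -0.0353, 0.0171]
ee_rot: [[0.0, 0.995, -0.095], [0.0, -0.095, -0.995], [-1.0, 0.0, -0.0]]
ft_force: [0.1, -0.4, 0.2]
opening: 0.0858
t: 14.25
tool_pos: [0.4429, -0.0352, 0.0174]
ee_rot: [[0.001, 0.995, -0.095], [-0.0, -0.095, -0.995], [-1.0, 0.001, -0.0]]
ft_force: [-0.9, -0.7, 5.5]
opening: 0.0547
t: 14.88
tool_pos: [0.4433, -0.0353, 0.1382]
ee_rot: [[0.003, 0.995, -0.095], [-0.0, -0.095, -0.995], [-1.0, 0.003, -0.0]]
ft_force: [-0.2, 0.9, -2.0]
opening: 0.0548
```

View pics/w7.png

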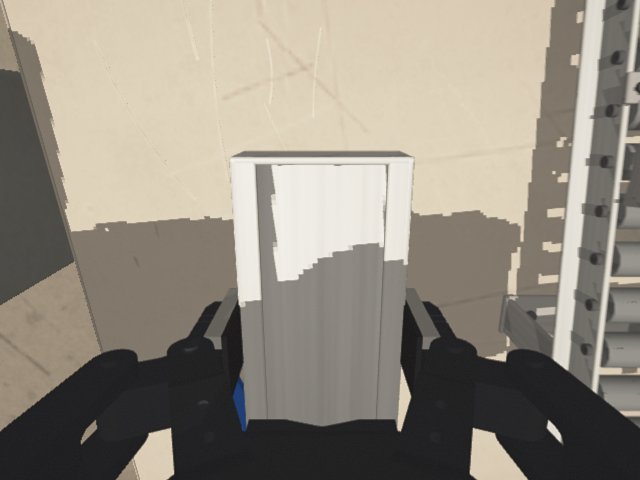

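View pics/s7z.png

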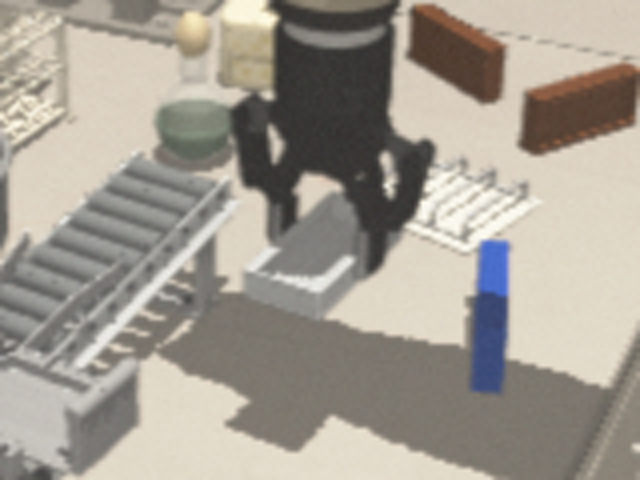

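```bash
python3 -m pendant '[{"slide":[-0.2,0.2,0.1],"spin":0},{"slide":[-0.2,0.55,0.2],"spin":0},{"slide":[-0.2,0.9,0.3],"spin":0},{"slide":[-0.2,1,0.3],"spin":0}]'; python3 -m pendant '[{"slide":[0,0.3,0],"spin":0},{"slide":[0,0.51,0],"spin":0},{"slide":[0,0.51,0],"spin":0},{"slide":[0,0.51,0],"spin":0}]'
python3 - <<'E'
from h import *
s=bot.get_state(); c=bot.capture('wrist'); save(c,'w8'); print(s['tool_pos'],s['opening'])
E
```

```text
t: 15.48
tool_pos: [0.5595, -0.0833, 0.1584]
ee_rot: [[-0.002, 0.995, -0.096], [0.0, -0.096, -0.995], [-1.0, -0.002, -0.0]]
ft_force: [-0.5, 0.5, -1.8]
opening: 0.0546
t: 15.98
tool_pos: [0.6178, -0.088, 0.1595]
ee_rot: [[-0.003, 0.995, -0.095], [0.001, -0.095, -0.995], [-1.0, -0.003, -0.0]]
ft_force: [-0.7, 0.1, -1.3]
opening: 0.0545
[ 0.61777945 -0.08797571  0.15951235] 0.05453131240190816
```

View pics/w8.png

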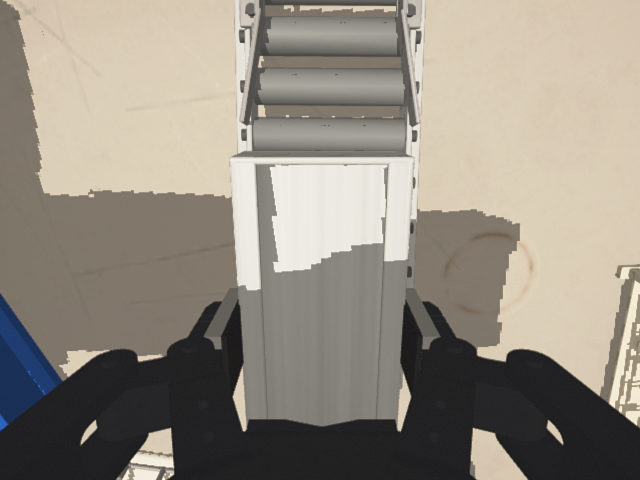

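The pan is over the load place. The roller centre is at column 329 and the pan at 322, so it needs about 3 mm more +y. Then I lower it.

```bash
python3 -m pendant '[{"slide":[0.12,0.024,0],"spin":0},{"slide":[0.24,0.024,0],"spin":0},{"slide":[0.32,0.024,0],"spin":0},{"slide":[0.35,0.024,0],"spin":0},{"slide":[0.35,0.024,0],"spin":0}]'
python3 -m pendant '[{"slide":[0.01,0,0],"spin":0},{"slide":[0.02,0,0],"spin":0},{"slide":[0.02,0,0],"spin":0}]'
```

```text
t: 16.65
tool_pos: [0.622, -0.0886, 0.1185]
ee_rot: [[-0.0, 0.995, -0.095], [0.0, -0.095, -0.995], [-1.0, -0.0, -0.0]]
ft_force: [-0.5, -0.2, -1.7]
opening: 0.0552
t: 17.02
tool_pos: [0.6221, -0.0886, 0.1164]
ee_rot: [[0.0, 0.995, -0.095], [0.0, -0.095, -0.995], [-1.0, 0.0, -0.0]]
ft_force: [-0.4, -0.6, -0.9]
opening: 0.0549
```

```bash
python3 -m pendant '[{"slide":[0.01,-0.01,0],"spin":0},{"slide":[0.02,-0.01,0],"spin":0},{"slide":[0.02,-0.01,0],"spin":0}]'
python3 -m pendant '[{"slide":[0.01,0,0],"spin":0},{"slide":[0.02,0,0],"spin":0},{"slide":[0.02,0,0],"spin":0}]'
```

```text
t: 17.4
tool_pos: [0.6213, -0.0886, 0.1144]
ee_rot: [[0.001, 0.995, -0.095], [-0.0, -0.095, -0.995], [-1.0, 0.001, 0.0]]
ft_force: [-0.3, -0.1, 4.2]
opening: 0.0546
t: 17.77
tool_pos: [0.6211, -0.0885, 0.1115]
ee_rot: [[0.0, 0.995, -0.095], [0.0, -0.095, -0.995], [-1.0, 0.0, -0.0]]
ft_force: [0.8, 0.2, 3.8]
opening: 0.0546
```

```bash
python3 -m pendant '[{"slide":[0.01,0,0],"spin":0},{"slide":[0.02,0,0],"spin":0},{"slide":[0.02,0,0],"spin":0}]'
python3 -m pendant '[{"slide":[0.01,0,0],"spin":0},{"slide":[0.01,0,0],"spin":0}]'
python3 - <<'E'
from h import *
s=bot.get_state(); c=bot.capture('wrist'); save(c,'w9'); c=bot.capture('side'); 
x,y=w2p(c,s['tool_pos']).astype(int)
z=c['frame'][max(0,y-60):y+60,max(0,x-80):x+80,::-1]; cv2.imwrite('pics/s9z.png',cv2.resize(z,None,fx=4,fy=4,interpolation=cv2.INTER_CUBIC))
E
```

```text
t: 18.15
tool_pos: [0.6209, -0.0884, 0.109]
ee_rot: [[-0.0, 0.995, -0.095], [0.0, -0.095, -0.995], [-1.0, -0.0, -0.0]]
ft_force: [1.1, 0.3, 4.8]
opening: 0.0547
t: 18.4
tool_pos: [0.6209, -0.0884, 0.108]
ee_rot: [[0.0, 0.995, -0.095], [0.0, -0.095, -0.995], [-1.0, 0.0, -0.0]]
ft_force: [0.6, 0.6, 6.5]
opening: 0.0547
```

View pics/s9z.png

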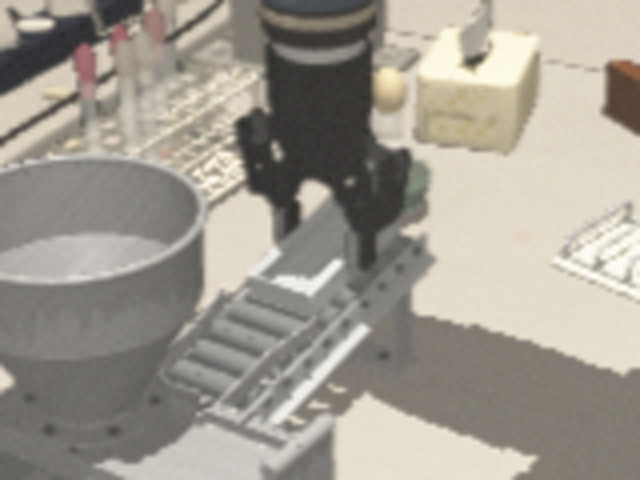

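View pics/w9.png

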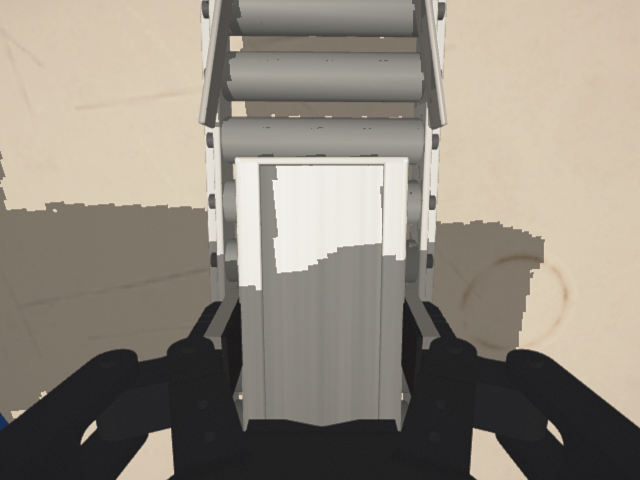

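The pan lies centred on the rollers (pan columns 237–407, rollers 222–424) and has taken up the tilt. I release it.

```bash
python3 -m pendant '[{"slide":[0,0,0],"spin":0},{"slide":[0,0,0],"spin":0},{"slide":[0,0,0],"spin":0},{"slide":[0,0,0],"spin":0},{"slide":[0,0,0],"spin":0},{"slide":[0,0,0],"spin":0},{"slide":[0,0,0],"spin":0},{"slide":[0,0,0],"spin":0}]' 1
python3 - <<'E'
from h import *
s=bot.get_state(); c=bot.capture('wrist'); save(c,'w10'); c=bot.capture('side'); 
z=c['frame'][190:310,200:360,::-1]; cv2.imwrite('pics/s10z.png',cv2.resize(z,None,fx=4,fy=4,interpolation=cv2.INTER_CUBIC))
E
```

```text
t: 19.5
tool_pos: [0.6209, -0.0885, 0.1079]
ee_rot: [[0.0, 0.995, -0.095], [0.0, -0.095, -0.995], [-1.0, 0.0, -0.0]]
ft_force: [-0.2, 0.3, 0.1]
opening: 0.0851
```

View pics/s10z.png

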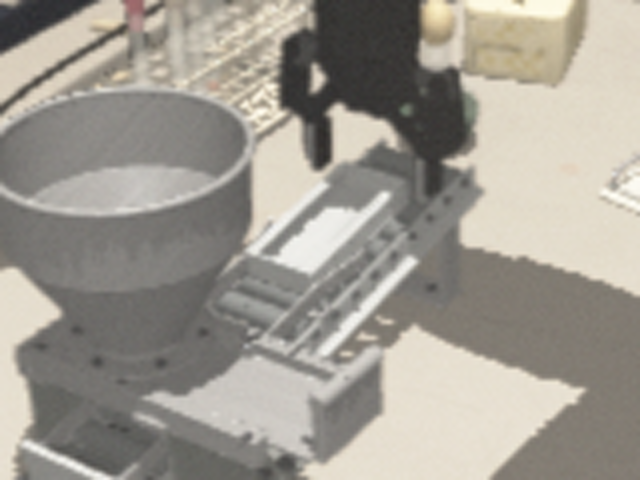

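View pics/w10.png

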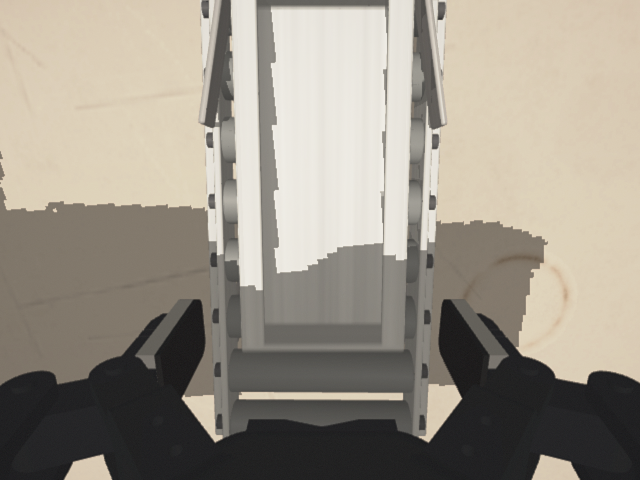

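The pan is rolling down inside the guides. Now I move over the shutter lip.

```bash
python3 -m pendant '[{"slide":[-0.4,0,0],"spin":0},{"slide":[-0.9,0,0],"spin":0},{"slide":[-1,-0.3,0],"spin":0},{"slide":[-1,-0.7,0],"spin":0},{"slide":[-1,-1,0],"spin":0},{"slide":[-1,-1,0],"spin":0}]'
python3 -m pendant '[{"slide":[0,-0.2,-0.2],"spin":0},{"slide":[0,-0.31,-0.6],"spin":0},{"slide":[0,-0.31,-1],"spin":0}]'
python3 -m pendant '[{"slide":[0,0,-0.4],"spin":0},{"slide":[0,0,-0.87],"spin":0},{"slide":[0,0,-0.87],"spin":0},{"slide":[0,0,-0.87],"spin":0}]'
python3 - <<'E'
from h import *
s=bot.get_state(); c=bot.capture('wrist'); save(c,'w11'); print(s['tool_pos'],s['joints'])
for l in ['pull_lip','pointer','long_mark']:
    for r in bot.tip_of(l,c)[:2]:
        u,v=r['point']; print(l,r['p'],u,v,px(c,u,v,s))
np.savez('lip.npz',depth=c['depth'],frame=c['frame'],K=c['K'],T=c['tool_from_camera'],R=s['ee_rot'],p=s['tool_pos'])
c=bot.capture('side'); z=c['frame'][190:310,200:360,::-1]; cv2.imwrite('pics/s11z.png',cv2.resize(z,None,fx=4,fy=4,interpolation=cv2.INTER_CUBIC))
E
```

```text
t: 20.35
tool_pos: [0.4993, -0.0768, 0.2287]
ee_rot: [[0.0, 0.995, -0.096], [0.0, -0.096, -0.995], [-1.0, 0.0, -0.0]]
ft_force: [0.8, -0.4, 1.3]
opening: 0.0851
t: 20.72
tool_pos: [0.4761, 0.047, 0.2283]
ee_rot: [[0.001, 0.995, -0.097], [0.0, -0.097, -0.995], [-1.0, 0.001, -0.0]]
ft_force: [-0.6, -0.3, -0.3]
opening: 0.0855
t: 21.22
tool_pos: [0.4862, 0.15, 0.2277]
ee_rot: [[-0.0, 0.996, -0.094], [-0.0, -0.094, -0.996], [-1.0, -0.0, 0.0]]
ft_force: [0.8, -0.5, 0.5]
opening: 0.0854
[0.48621312 0.15003696 0.22767847] [ 1.71553481e+01  1.25300105e+01 -5.31095979e+00  7.21794579e+01
 -1.05820353e-02  1.12575661e+02]
pull_lip 0.88 323.6 190.8 [0.48963468 0.18415862 0.14960092]
pointer 0.97 478.7 250.6 [0.58277997 0.13083346 0.11587209]
long_mark 0.9 428.7 248.6 [0.5518967  0.13459547 0.1143124 ]
```

View pics/s11z.png

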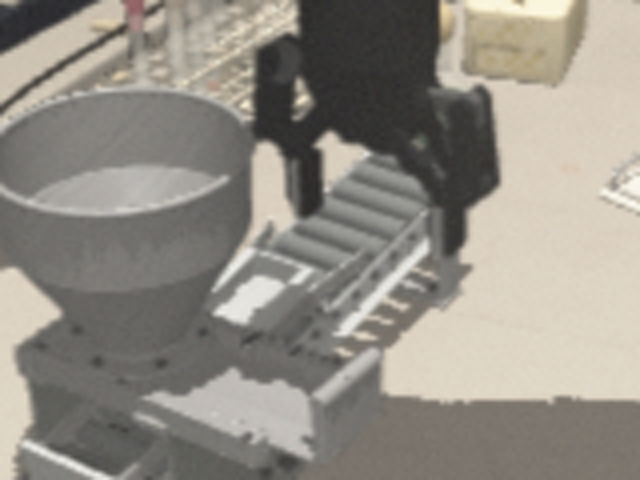

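View pics/w11.png

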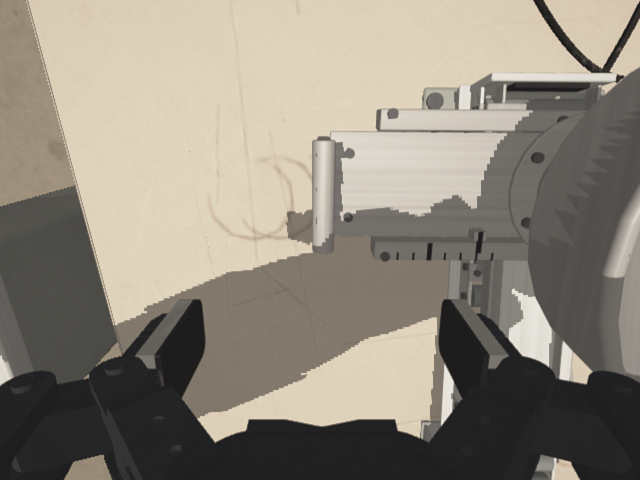

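The pan had nearly entered the hopper at that moment. The wrist view shows the lip at (323,195), the pointer at (479,240) and the long mark at (430,250). I zoom the scale.

Run:
```python
from h import *
z=np.load('lip.npz'); f=z['frame'][225:268,365:535,::-1]; cv2.imwrite('pics/sc.png',cv2.resize(f,None,fx=4.7,fy=4.7,interpolation=cv2.INTER_CUBIC))
c=dict(depth=z['depth'],K=z['K'],tool_from_camera=z['T']); s=dict(ee_rot=z['R'],tool_pos=z['p'])
q,P,uv=wcloud(c,s,(300,120,50,150)); t=(P[:,2]>.14)&(P[:,2]<.165); print(t.sum(),np.median(P[t],0),np.percentile(P[t,2],99)); print('lip tool',cv2.minAreaRect((q[t][:,1:]*1000).astype(np.float32)))
q,P,uv=wcloud(c,s,(345,150,90,50)); print('blade z',np.median(P[:,2]))
g=z['frame'].mean(2)
for r in (236,246,250,254): print(r,' '.join(f'{int(v)}' for v in g[r,376:495]))
c=bot.capture('side'); z=c['frame'][190:310,180:340,::-1]; cv2.imwrite('pics/s12z.png',cv2.resize(z,None,fx=4,fy=4,interpolation=cv2.INTER_CUBIC))
```

```text
2573 [0.48904482 0.1821506  0.1488286 ] 0.15089624787371325
lip tool ((-0.016756057739257812, -30.169734954833984), (11.906192779541016, 59.885440826416016), 0.4647165834903717)
blade z 0.1060124335254453
236 92 93 93 94 96 99 99 99 99 97 97 98 97 97 96 96 96 96 96 96 96 97 96 96 93 93 95 94 97 94 94 94 96 99 101 100 100 100 108 110 109 109 99 98 99 98 99 97 99 99 99 100 99 99 98 99 99 99 99 98 97 96 96 99 102 101 103 109 110 111 110 101 100 101 100 101 100 101 101 102 101 101 102 101 101 100 100 101 101 101 103 101 89 81 82 81 80 84 108 114 113 110 55 30 28 29 48 106 111 110 107 103 103 102 103 103 102 104 103
246 110 110 109 110 110 110 109 110 110 109 111 109 110 110 110 109 110 109 109 109 109 110 109 109 108 109 110 109 109 109 109 110 109 109 108 110 107 109 108 109 110 108 109 108 108 108 108 109 109 110 106 74 33 28 28 37 74 108 109 109 107 108 108 108 108 108 109 108 107 108 109 108 108 107 108 107 108 108 109 107 108 107 107 108 108 108 107 108 108 108 107 107 108 108 107 109 107 107 110 107 44 24 29 27 29 56 107 109 107 107 108 107 106 108 107 108 108 107 107
250 111 111 1
[... 200 characters left out ...]
 28 27 46 100 109 110 108 108 109 108 109 108 109 109 110 109 110 109 108 109 109 109 109 108 108 109 109 108 108 108 107 109 110 107 108 108 108 108 107 108 108 107 108 108 109 106 73 32 26 28 28 41 86 109 109 107 107 107 107 107 108 107 107 106 107 108
254 110 108 110 109 95 60 58 61 62 62 62 61 65 91 109 109 109 108 109 109 87 38 58 108 110 108 107 109 109 108 109 109 109 109 109 107 71 38 70 108 110 110 109 110 110 108 108 108 109 108 91 39 26 28 31 60 108 109 108 109 107 108 108 108 109 109 109 105 42 42 98 108 109 107 110 108 108 108 108 108 108 109 107 86 37 55 107 108 108 108 108 107 108 108 108 108 108 109 107 70 33 58 104 105 104 109 108 108 108 108 108 108 109 108 105 53 34 73 106
```

View pics/sc.png

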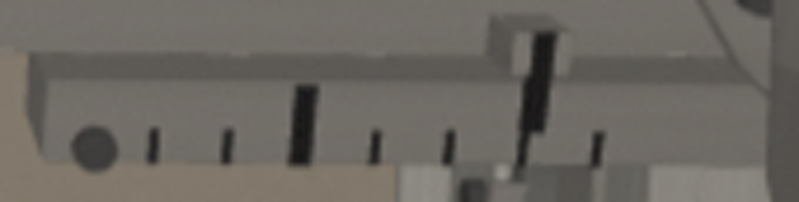

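The marks lie at columns 397, 413, 428.5 (long), 444.5, 460.5, 476 and 492. The pointer sits just short of the 10 mm mark, so about 30.3 mm of pull is needed. I go down over the lip and check that the pan has arrived first.

```bash
python3 -m pendant '[{"slide":[0,0,-0.15],"spin":0},{"slide":[0.1,0,-0.251],"spin":0},{"slide":[0.4,0,-0.251],"spin":0},{"slide":[0.65,0,-0.251],"spin":0},{"slide":[0.76,0,-0.251],"spin":0},{"slide":[0.8,0,-0.251],"spin":0},{"slide":[0.8,0,-0.251],"spin":0},{"slide":[0.8,0,-0.251],"spin":0},{"slide":[0.8,0,-0.251],"spin":0},{"slide":[0.8,0,-0.251],"spin":0}]'
python3 - <<'E'
from h import *
s=bot.get_state(); c=bot.capture('wrist'); save(c,'w13'); print(s['tool_pos'])
c=bot.capture('side'); z=c['frame'][190:340,160:360,::-1]; cv2.imwrite('pics/s13z.png',cv2.resize(z,None,fx=4,fy=4,interpolation=cv2.INTER_CUBIC))
c2=bot.capture('top'); z=c2['frame'][140:260,190:380,::-1]; cv2.imwrite('pics/t13z.png',cv2.resize(z,None,fx=4,fy=4,interpolation=cv2.INTER_CUBIC))
for cc in (c,c2):
  for r in bot.look_for('pan',cc): print(r['p'],r['box'])
# expected seat projection
O=np.array([.645,.164]); yd=np.array([.099,.995])
for d in (-.06,0,.06): print(d, w2p(c,[*(O+yd*d),.055-.14*d+.022]), w2p(c2,[*(O+yd*d),.077-.14*d]))
E
```

```text
t: 22.78
tool_pos: [0.4889, 0.1799, 0.1323]
ee_rot: [[0.001, 0.995, -0.095], [0.0, -0.095, -0.995], [-1.0, 0.001, -0.0]]
ft_force: [-0.5, 0.1, 0.4]
opening: 0.0856
[0.48889806 0.17988505 0.1323391 ]
0.77 [388.6, 203.4, 29.9, 22.7]
0.69 [211.2, 288.6, 29.5, 23.0]
0.68 [361.9, 189.5, 29.6, 24.9]
0.66 [375.5, 245.3, 14.6, 41.7]
0.76 [497.4, 220.4, 32.0, 39.7]
0.71 [342.8, 293.3, 43.3, 15.6]
0.59 [467.7, 274.3, 45.0, 32.7]
-0.06 [250.85581986 272.32002044] [267.13191944 195.35999432]
0 [235.99051512 286.48497611] [246.10816837 193.46139258]
0.06 [220.00228914 301.71994882] [225.38335365 191.58978702]
```

View pics/s13z.png

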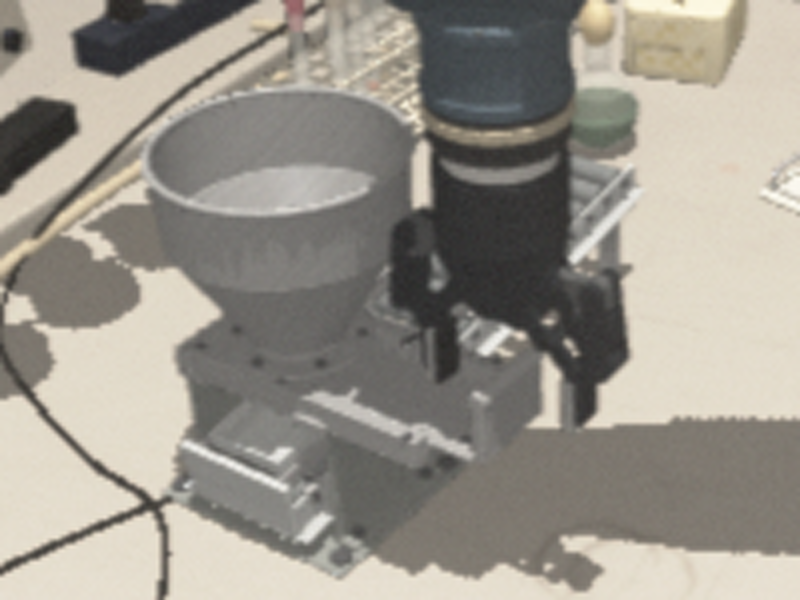

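View pics/t13z.png

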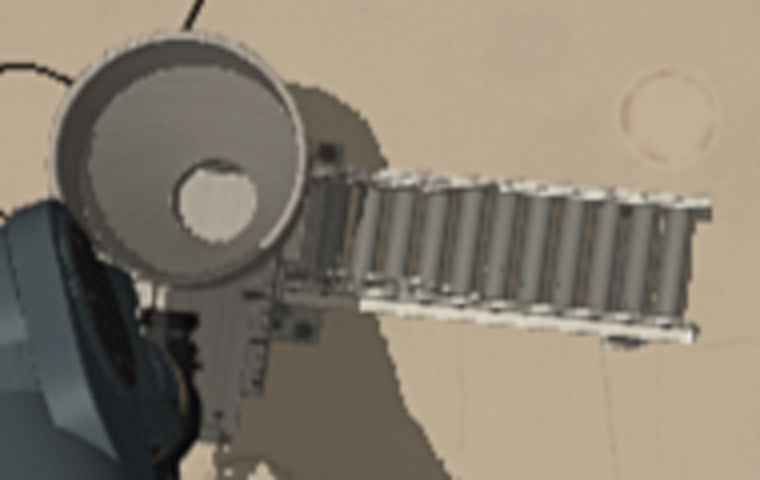

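View pics/w13.png

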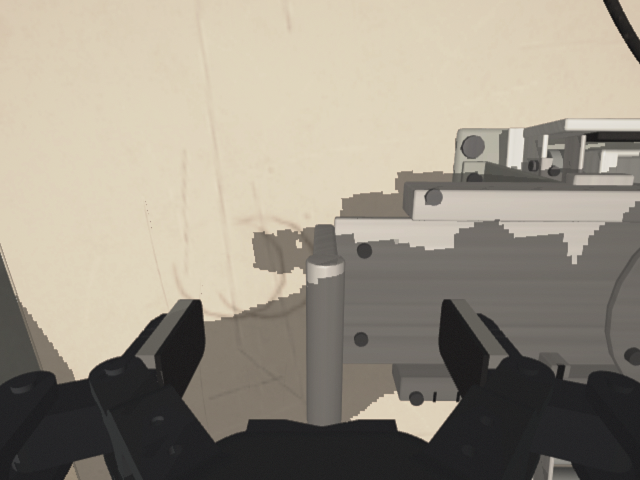

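The pan's end shows at the stop (side box at 211–240, 288–311), where the first picture showed an empty channel. It has arrived. The lip is centred at column 325 between the pads, so I grip it.

```bash
python3 -m pendant '[{"slide":[0,0,0],"spin":0},{"slide":[0,0,0],"spin":0},{"slide":[0,0,0],"spin":0},{"slide":[0,0,0],"spin":0},{"slide":[0,0,0],"spin":0},{"slide":[0,0,0],"spin":0},{"slide":[0,0,0],"spin":0},{"slide":[0,0,0],"spin":0}]' -1
python3 - <<'E'
from h import *
s=bot.get_state(); c=bot.capture('wrist'); save(c,'w14'); print(s['tool_pos'])
E
```

```text
t: 24.02
tool_pos: [0.4892, 0.1798, 0.1321]
ee_rot: [[0.001, 0.995, -0.096], [0.0, -0.096, -0.995], [-1.0, 0.001, -0.0]]
ft_force: [5.9, -2.2, -0.2]
opening: 0.0104
[0.48918518 0.17983897 0.13206862]
```

View pics/w14.png

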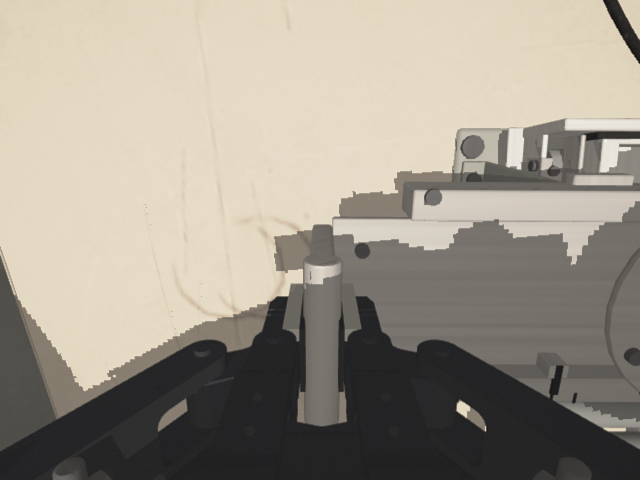

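```bash
python3 -m pendant '[{"slide":[0,-0.05,0],"spin":0},{"slide":[0,-0.1,0],"spin":0},{"slide":[0,-0.15,0],"spin":0},{"slide":[0,-0.2,0],"spin":0},{"slide":[0,-0.24,0],"spin":0},{"slide":[0,-0.24,0],"spin":0},{"slide":[0,-0.24,0],"spin":0}]'
python3 - <<'E'
from h import *
s=bot.get_state(); c=bot.capture('wrist'); save(c,'w15'); print(s['tool_pos'])
c=bot.capture('side')
for l in ['pointer','long_mark']:
    for r in bot.tip_of(l,c)[:2]:
        u,v=r['point']; print(l,r['p'],u,v,px(c,u,v,s))
z=c['frame'][240:320,220:320,::-1]; cv2.imwrite('pics/s15z.png',cv2.resize(z,None,fx=7,fy=7,interpolation=cv2.INTER_CUBIC))
E
```

```text
t: 24.95
tool_pos: [0.4618, 0.1826, 0.1321]
ee_rot: [[0.003, 0.995, -0.096], [-0.0, -0.096, -0.995], [-1.0, 0.003, -0.0]]
ft_force: [10.4, -1.3, -4.9]
opening: 0.0103
[0.46184639 0.18261672 0.13212227]
pointer 0.82 274.2 275.2 [0.59379091 0.06328395 0.06459348]
long_mark 0.9 278.8 281.5 [0.53311311 0.13933761 0.11185151]
long_mark 0.35 241.2 311.0 [0.60590708 0.20336701 0.04102099]
```

View pics/w15.png

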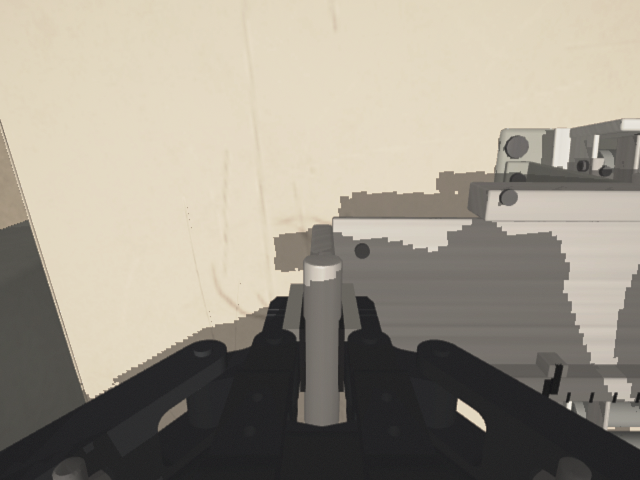

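View pics/s15z.png

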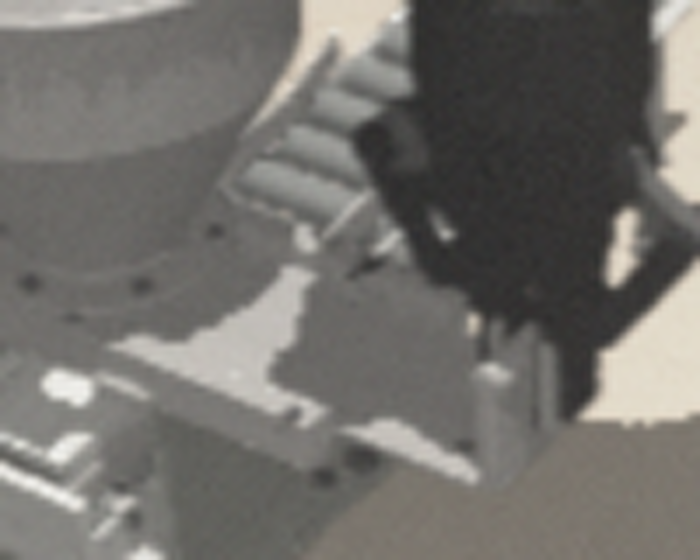

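Run:
```python
import cv2
f=cv2.imread('pics/w15.png')[340:420,480:640]; cv2.imwrite('pics/w15z.png',cv2.resize(f,None,fx=5,fy=5,interpolation=cv2.INTER_CUBIC))
```

```text
(no output)
```

View pics/w15z.png

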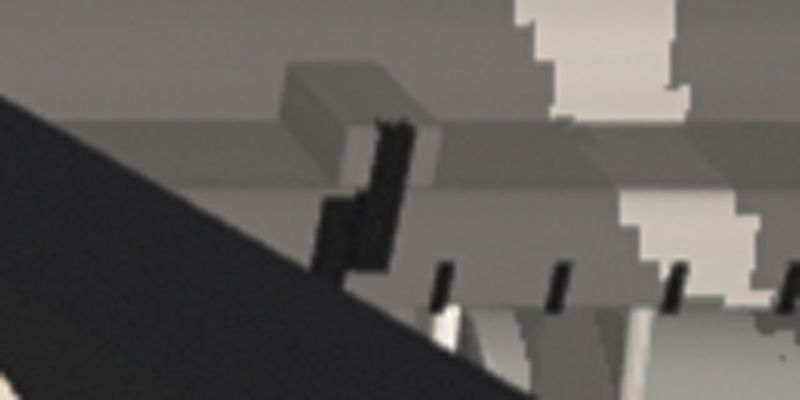

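The pointer stands about 2.5–3 mm short of the long mark, so I pull a little more.

```bash
python3 -m pendant '[{"slide":[0,-0.012,0],"spin":0},{"slide":[0,-0.022,0],"spin":0},{"slide":[0,-0.022,0],"spin":0},{"slide":[0,-0.022,0],"spin":0}]'
python3 - <<'E'
from h import *
s=bot.get_state(); c=bot.capture('wrist'); save(c,'w16'); print(s['tool_pos'])
f=c['frame'][340:420,480:640,::-1]; cv2.imwrite('pics/w16z.png',cv2.resize(f,None,fx=5,fy=5,interpolation=cv2.INTER_CUBIC))
E
```

```text
t: 25.65
tool_pos: [0.4595, 0.1829, 0.1321]
ee_rot: [[0.004, 0.995, -0.096], [-0.0, -0.096, -0.995], [-1.0, 0.004, -0.0]]
ft_force: [12.1, -2.4, -6.6]
opening: 0.0103
[0.45950398 0.18288981 0.13212532]
```

View pics/w16z.png

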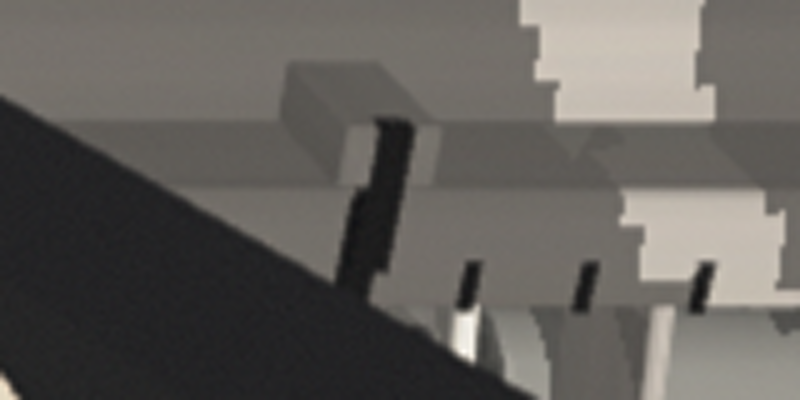

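```bash
python3 -m pendant '[{"slide":[0,0,0],"spin":0},{"slide":[0,0,0],"spin":0},{"slide":[0,0,0],"spin":0},{"slide":[0,0,0],"spin":0},{"slide":[0,0,0],"spin":0},{"slide":[0,0,0],"spin":0},{"slide":[0,0,0],"spin":0}]' 1
python3 -m pendant '[{"slide":[-0.3,0,0],"spin":0},{"slide":[-0.7,0,0.2],"spin":0},{"slide":[-1,0.3,0.3],"spin":0},{"slide":[-1,0.38,0.3],"spin":0},{"slide":[-1,0.38,0.3],"spin":0},{"slide":[-1,0.38,0.3],"spin":0}]'
python3 - <<'E'
from h import *
s=bot.get_state(); c=bot.capture('wrist'); save(c,'w17'); print(s['tool_pos'])
for l in ['pointer','long_mark']:
    for r in bot.tip_of(l,c)[:2]:
        u,v=r['point']; print(l,r['p'],u,v,px(c,u,v,s))
np.savez('fin.npz',depth=c['depth'],frame=c['frame'],K=c['K'],T=c['tool_from_camera'],R=s['ee_rot'],p=s['tool_pos'])
E
```

```text
t: 26.58
tool_pos: [0.4574, 0.1829, 0.1319]
ee_rot: [[-0.0, 0.995, -0.095], [0.0, -0.095, -0.995], [-1.0, -0.0, -0.0]]
ft_force: [0.1, -0.1, -0.3]
opening: 0.086
t: 27.32
tool_pos: [0.4981, 0.1428, 0.2506]
ee_rot: [[-0.003, 0.995, -0.095], [-0.001, -0.095, -0.995], [-1.0, -0.003, 0.001]]
ft_force: [-0.4, 1.3, -0.3]
opening: 0.0852
[0.49811907 0.142757   0.25060654]
pointer 0.81 402.4 228.1 [0.55138094 0.13585573 0.11568682]
long_mark 0.66 400.5 230.5 [0.55023973 0.13392066 0.11450617]
```

View pics/w17.png

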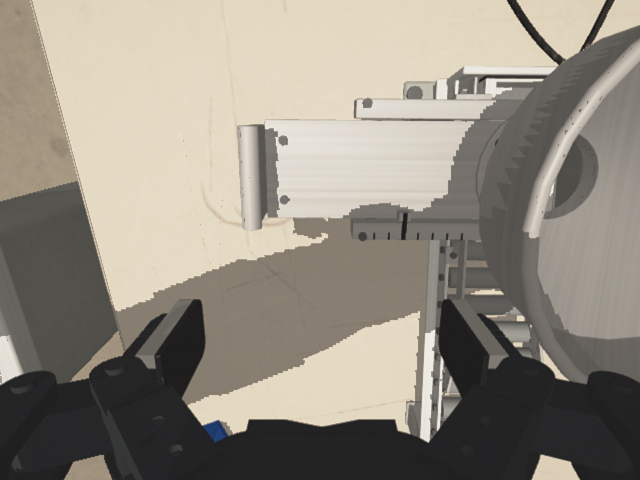

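Run:
```python
from h import *
z=np.load('fin.npz'); f=z['frame'][200:245,350:480,::-1]; cv2.imwrite('pics/w17z.png',cv2.resize(f,None,fx=6,fy=6,interpolation=cv2.INTER_CUBIC))
g=z['frame'].astype(float).mean(2); d=z['depth']
for r in (212,215,218,221,224,227,230,233,235,237):
    w=np.clip(90-g[r,394:414],0,None); print(r,'ctr',round((w*np.arange(394,414)).sum()/max(w.sum(),1),2),'w',round(w.sum()/60,1),'depth',np.round(d[r,[396,399,402,405,410]],4))
for r in (234,236,237): print(r,[int(v) for v in g[r,366:470]])
```

```text
212 ctr 403.96 w 0.8 depth [0.2776 0.2684 0.2683 0.2686 0.2686]
215 ctr 404.77 w 4.1 depth [0.2776 0.2689 0.2677 0.2683 0.2666]
218 ctr 404.49 w 4.0 depth [0.2827 0.2682 0.2686 0.2674 0.2689]
221 ctr 404.34 w 4.2 depth [0.2756 0.274  0.2692 0.2686 0.2744]
224 ctr 403.97 w 4.4 depth [0.2703 0.2728 0.2706 0.2677 0.2716]
227 ctr 403.8 w 4.4 depth [0.2728 0.2725 0.2696 0.2695 0.2725]
230 ctr 403.62 w 4.5 depth [0.2733 0.2733 0.2704 0.2719 0.2716]
233 ctr 403.1 w 4.1 depth [0.2732 0.2718 0.2717 0.2735 0.2729]
235 ctr 402.94 w 3.9 depth [0.2732 0.274  0.2736 0.2734 0.2736]
237 ctr 402.96 w 4.0 depth [0.2745 0.2737 0.2738 0.2726 0.2743]
234 [94, 113, 115, 113, 113, 116, 112, 72, 45, 95, 114, 114, 113, 114, 114, 114, 114, 114, 115, 114, 115, 110, 42, 49, 113, 115, 114, 114, 113, 113, 114, 114, 113, 114, 111, 58, 28, 28, 32, 61, 114, 116, 113, 114, 113, 115, 114, 114, 114, 114, 110, 56, 45, 95, 114, 114, 113, 113, 114, 113, 114, 113, 113, 114, 114, 95, 39, 60, 112, 113, 112, 113, 113, 112, 113, 112, 113, 112, 113, 110, 70, 44, 90, 113, 113, 113, 113, 113, 112, 112, 113, 113, 113, 113, 109, 46
[... 346 characters left out ...]
, 113, 112, 88, 40, 63, 111, 113, 112, 113, 113, 112, 112, 112, 113, 113, 114, 110, 55, 44, 95, 114, 113, 112, 113, 113, 113, 113, 112, 112, 112, 112, 94, 40, 57, 111, 114, 111, 112, 111, 113, 111]
237 [69, 102, 113, 114, 113, 113, 110, 56, 43, 95, 112, 113, 112, 113, 112, 113, 114, 112, 112, 112, 113, 94, 40, 60, 111, 113, 111, 112, 113, 112, 112, 113, 113, 114, 110, 58, 30, 28, 31, 63, 113, 114, 113, 112, 112, 112, 113, 112, 114, 114, 110, 43, 49, 111, 113, 112, 112, 112, 113, 112, 113, 113, 112, 113, 110, 76, 39, 74, 113, 114, 113, 112, 112, 112, 112, 113, 112, 113, 114, 109, 56, 50, 108, 113, 113, 112, 112, 112, 112, 111, 112, 113, 112, 111, 89, 40, 61, 112, 114, 113, 112, 112, 112, 112]
```

View pics/w17z.png

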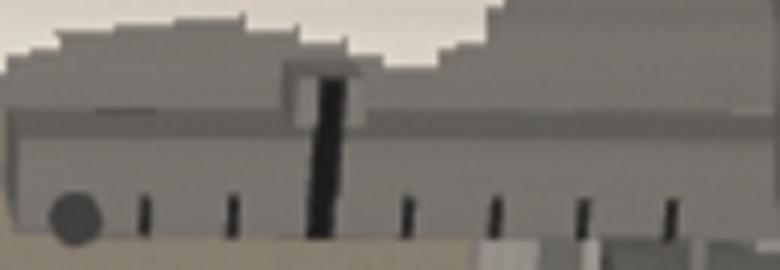

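The pointer lies over the long mark (columns 403.6 and 403.0, 14.6 px per 10 mm), so it is on to about half a millimetre. Next, a final check of the pan.

Run:
```python
from h import *
c=bot.capture('side'); save(c,'s18'); z=c['frame'][190:340,160:360,::-1]; cv2.imwrite('pics/s18z.png',cv2.resize(z,None,fx=4,fy=4,interpolation=cv2.INTER_CUBIC))
print([(r['p'],r['box']) for r in bot.look_for('pan',c)])
for r in bot.tip_of('pan',c): print(r)
print(w2p(c,[.645,.164,.055]))
t=bot.capture('top'); save(t,'t18')
```

```text
[(0.84, [378.4, 244.2, 12.6, 43.5]), (0.72, [388.1, 206.7, 28.7, 17.8]), (0.7, [208.8, 290.2, 28.6, 18.7]), (0.58, [362.2, 187.8, 27.0, 22.3])]
{'point': [371.0, 199.3], 'p': 0.9}
{'point': [385.9, 262.2], 'p': 0.56}
{'point': [237.0, 292.1], 'p': 0.5}
[236.766788   293.48169568]
```

View pics/s18z.png

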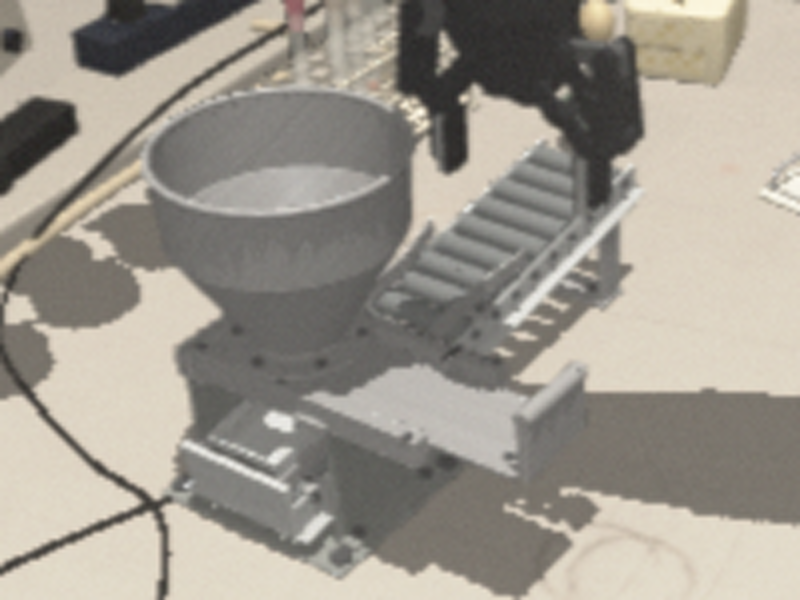

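View pics/t18.png

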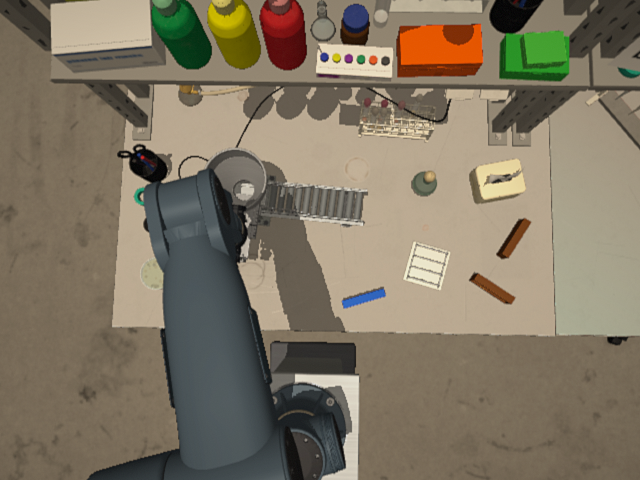

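The pan's far end lies in the stop box (side (210–237, 290–309)). Its detected origin (237,292) matches the projected seat (237,293), and the track above is empty. I back the arm off and hand in.

```bash
python3 -m pendant '[{"slide":[-0.2,-0.2,0],"spin":0},{"slide":[-0.4,-0.5,0],"spin":0},{"slide":[-0.4,-0.5,0],"spin":0},{"slide":[-0.4,-0.5,0],"spin":0}]'; python3 -c "
from plant import bot
print(bot.get_state()['ft_force']); print(bot.job_done())"
```

```text
t: 28.18
tool_pos: [0.4399, 0.1485, 0.2999]
ee_rot: [[0.001, 0.995, -0.095], [0.0, -0.095, -0.995], [-1.0, 0.001, -0.0]]
ft_force: [-0.1, -1.0, 0.3]
opening: 0.0854
[-0.07232309 -0.97819646  0.25310487]
the job is handed in; nothing more can be done
None
```

The job is done and handed in at about 28 s, with the arm clear of everything.

**What I did:** I drew the pan out of the rack, stood it on the worktop and let go. I then tipped it flat with one finger, so the open side faced up. I gripped it again, set it centred on the rollers at the load place and released it. It rolled to the stop, and only then did I pull the shutter open and let go of the lip.

**Last checks:**
- **Pan:** In the side picture its detected origin was (237,292), against (237,293) for the projected seat. That detection had a middling score (0.5) and the hopper hides most of the pan, but its end was visible at the stop and the track above was empty.
- **Shutter:** The pointer lies over the long mark. The opening read about 40.4 mm from the picture and about 39.4 mm from the arm's travel plus the starting opening. The two differ by about 1 mm, centred on 40.
- **Bystanders:** I never went near them. In the last top picture the flask looks unmoved, but the arm hid most of the dish and the jar, so I did not check those two at the end.
- **Forces:** The highest wrist reading was about 14 N.

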